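# Fit the seasoning stencil, then hold the shaker tipped over it

## Task

Fit the seasoning stencil (the flat plate with two round openings) over the two pins of the stand so that it lies flush on the rails above the omelette pieces, and let go of it. Then draw the steel shaker out of its pocket in the rack, tip it well past level so that its perforated lid points down, and finish while still holding it there: the lid a few centimetres above one of the stencil's two openings, steady and touching nothing but the gripper. Leave the glass shaker and the omelette pieces where they are.

Things in the scene. Friction and masses are not known exactly. Their poses are not given: they have to be found in the camera images.
- stencil: Loose bare-metal plate 112 (x) x 150 (y) x 4 mm, 0.25 kg, flat on the table, tab up. Origin: centre of its underside. Black grip tab in the middle: 56 mm along x, 10 mm thick along y (pinch it across y), top 36 mm above the underside. 11 mm pin holes at (x, y) = (-43, -62) and (43, 62) mm; two 46 mm round openings. Fits the stand also turned by half a turn.
- opening_a (a point): Centre of one round opening of the stencil, on the plate's top face, at (0, -36, 4) mm of the stencil.
- opening_b (a point): Centre of the other round opening, on the top face, at (0, 36, 4) mm of the stencil.
- stand: Fixed stand: white board 120 (x) x 156 (y) x 10 mm with two upright steel rails along y, 14 mm wide, at x = -43 and 43 mm, tops 52 mm above the table. Origin: centre of its underside. Two 8 mm pins rise 17 mm from the rails (the last 7 mm a cone) at (x, y) = (-43, -62) and (43, 62) mm.
- stand_seat (a point): Centre of the stand at the height of the rail tops, (0, 0, 52) mm of the stand: the stencil's origin comes here when it lies flush, its x axis along the stand's x axis either way round.
- piece_1: Yellow omelette piece 58 x 64 x 37 mm lying on the stand's board between the rails. Origin: centre of its underside.
- piece_2: The other omelette piece, 64 x 61 x 34 mm, beside it. Origin: centre of its underside.
- rack: Fixed steel rack, foot 104 (x) x 140 (y) mm, with two square pockets, 50 mm wide inside, at y = -40 and 40 mm; origin: centre of its underside. Pockets lean over to the robot's left: axis along (0.707, 0, 0.707) of the rack, floor centre at x -18, z 34 mm. Along that axis the side walls reach 34 mm from the floor, the wall under the thing 48 mm, the lip above it 24 mm.
- shaker: Loose opaque steel shaker, a plain cylinder 46 mm in diameter, 95 mm long, 0.12 kg, with a low domed perforated lid (from 76 mm, 47.6 mm wide). Lies in either pocket of the rack, z axis 45 degrees from vertical, clear all round beyond 48 mm from its bottom, 33 mm from the glass shaker. Origin: centre of its bottom, z along its axis to the lid.
- shaker_lid (a point): Top centre of the steel shaker's perforated lid, 95 mm from its bottom along its z axis.
- glass_shaker: Glass salt shaker with a metal dome, 44 mm in diameter, 90 mm long, loose in the other pocket of the rack; not to be moved. Origin: centre of its bottom, z along its axis.

How it is judged:
On the way, in this order (a step that is already met when the one before it is completed fails the run):
1. the stencil lies flush on the rails over both pins, let go (horizontal distance between stencil and stand_seat below 0.005 m and z of stencil in the frame of stand_seat between -0.0025 and 0.0025 m and angle between the x axis of stencil and the x axis of stand, either way round below 0.07 rad and angle between stencil's own z axis and vertical below 0.035 rad and contact force between the fingers and stencil below 0.3 N), for 0.3 s.
2. the steel shaker is drawn out of its pocket and held (distance of shaker from where it was at the start of the episode above 0.07 m and contact force between the fingers and shaker above 0.5 N and contact force between shaker and rack below 0.2 N), for 0.1 s.
At the end, for the whole second after the job is handed in: Stencil flush on both rails (within 2.5 mm, 5 mm sideways) and let go; steel shaker held by the fingers, still, its axis turned at least 110 degrees from lid-up, lid within 30 mm sideways of an opening's centre and 12 to 120 mm above the plate, touching nothing else; others undisturbed (all of step 1 and angle between shaker's own z axis and vertical above 1.92 rad and (horizontal distance between shaker_lid and opening_a below 0.03 m or horizontal distance between shaker_lid and opening_b below 0.03 m) and z of shaker_lid in the frame of stencil between 0.016 and 0.124 m and contact force between the fingers and shaker above 0.5 N and contact force between shaker and stencil below 0.2 N and contact force between shaker and stand below 0.2 N and contact force between shaker and rack below 0.2 N and linear speed of shaker below 0.03 m/s and distance of glass_shaker from where it was at the start of the episode below 0.02 m and distance of each of piece_1, piece_2 from where it was at the start of the episode below 0.012 m); the arm keeps its last pose, push and grip.
It fails at once if the glass shaker is pulled or knocked out of place (distance of glass_shaker from where it was at the start of the episode above 0.03 m).
It fails at once if an omelette piece is knocked out of place (distance of any of piece_1, piece_2 from where it was at the start of the episode above 0.02 m).
It also fails if it takes over 69 s, if anything falls off the work surface, if the arm or the gripper's body presses on something with over 40 N, if the wrist force passes 120 N, or if a joint passes its speed limit or range.

## Robot

A 6-joint arm with a two-finger parallel gripper is mounted at the origin on a cart in front of the work surface, level with it; the furniture and walls round the work are solid. World frame = base frame: x ahead of the robot, y to its left, z up, the work surface at z = 0. Lengths are in m, angles in rad, forces in N, time in s.
With the tool pointing down it reaches from about 0.375 to 0.975 m from the base axis. Payload 3.8 kg.
Tool frame: the origin (TCP) lies at the centre of the arm's flange, where the gripper is bolted on; the fingertips stand ctrl.nose_length ahead of it and the grasp point (between the pads) lies 147 mm ahead of it (ctrl.nose_length is the distance from the TCP to the fingertips, in m); z points along the fingers, x is the direction in which the jaws open and shut, and the axes are right-handed (so a half turn about z gives the same grasp; the last joint's range is limited). The gripper opens to 88 mm and grips with 3 to 60 N. Pads are 18 mm wide; open, the fingers measure 123 mm over their backs; the gripper's body (75 mm by 187 mm) begins 45 mm behind the grasp point.
Start: joints at [-1.238, 0.264, 1.604, -0, 1.274, -0.037], TCP at [0.244, -0.629, 0.405] pointing down, gripper open.
Joint ranges: [-2.63, 2.63], [-0.94, 2.18], [0.31, 2.57], [-1.31, 4.45], [0, 2.66], [-2.55, 2.55]. Speed limits (rad/s): [2.57, 2.57, 3.14, 3.14, 3.14, 3.14].

## Interface

Orientations are given as a unit quaternion [x, y, z, w].
In Python, from station import sense, viewer, ticket, ctrl gives the robot as it stands.
- The arm moves only by the shell command python3 -m jog 'ROWS' [OPENING]. ROWS is JSON, a list of rows, each an object with "dp": the shift along the world's x, y, z in m, a list of three; "turn": the turn, a rotation vector about the world's x, y, z in rad, a list of three. In form: [{"dp": [tx, ty, tz], "turn": [wx, wy, wz]}, ...]. A call has exactly 8 rows; each row shifts and turns the pose as measured when the row begins; what a row does not reach is not made up. A row lasts 1/8 s, in which the tool goes at most 62.5 mm and 10.7 degrees, less where a joint would pass 70% of its speed; a pose out of reach is approached as far as the arm can. A call is refused whole if a number of a shift passes 0.0625 or a number of a turn 0.188, either way. A call with a gripper value outside its range is refused whole. OPENING is the closure in counts, from 0 (fully open) to 255 (shut), set as the call begins (- or left out, the last holds). The fingers move at their own pace and stop on an object; the grip force is fixed at half the most. Time passes only in rows, so rows that do not move let the fingers close, or fill a call up. It gives the time, the measured TCP pose, the force and the opening at its end, in the units of the state.
- sense(): the state, without advancing time (a new reading comes with each control period).
- viewer.capture(name): name is "scene" or "top" or "wrist"; returns a dict with "pixels" (480x640x3 uint8, red, green, blue), "K" (3x3 intrinsics, pixels), "rvec" (rotation vector, rad) and "tvec" (3), from world to camera coordinates, as OpenCV has them. Camera axes: x right, y down, z forward; pixel columns grow to the right and rows downward; lengths in m; the calibration is good to about 2 mm. A picture is of the moment at which its call begins. There is no depth.
- ticket.job_done(): hands the job in, once; it reports no verdict.
The state is a dict: "t": time; "q": joint angles; "qd": joint speeds; "joint_efforts": joint torques, N m; "ee_pos": TCP position; "tool_rot": TCP orientation; "wrist_force": force on the tool from outside, world axes, zero at the start; "moment": the same for the moment, N m; "opening": finger opening in m.
Only numpy, scipy, OpenCV 4.12 (cv2) and the standard library are available. Lean on these libraries where they do the work, as an engineer would, in place of code of your own. Each camera call takes 0.05 s, during which the arm holds its last target.

## Working session

There is one attempt and no reset: what is moved stays moved. The work goes in short steps, Python scripts to look and compute and a shell command to move; the robot and the scene stay as the last step left them, time stands still between calls to the robot, and variables do not carry over. Pictures are saved under pics/ and viewed, and the job is handed in when it is done.

```bash
ls; mkdir -p pics; cat > h.py <<'E'
import numpy as np, cv2
from station import sense, viewer, ticket, ctrl
def cap(n,f):
    c=viewer.capture(n); cv2.imwrite('pics/'+f,cv2.cvtColor(c['pixels'],cv2.COLOR_RGB2BGR))
    np.savez('pics/'+f+'.npz',**{k:np.array(v) for k,v in c.items()}); return c
def load(f):
    return dict(np.load('pics/'+f+'.npz'))
def ray(c,uv):
    R=cv2.Rodrigues(np.array(c['rvec'],float))[0]; t=np.array(c['tvec'],float).ravel()
    d=R.T@np.linalg.inv(c['K'])@np.array([uv[0],uv[1],1.]); return -R.T@t,d/np.linalg.norm(d)
def onz(c,uv,z):
    o,d=ray(c,uv); return o+d*(z-o[2])/d[2]
def proj(c,P):
    return cv2.projectPoints(np.array(P,float).reshape(-1,3),np.array(c['rvec'],float),np.array(c['tvec'],float),np.array(c['K'],float),None)[0].reshape(-1,2)
def tri(rs):
    A=np.zeros((3,3));b=np.zeros(3)
    for o,d in rs:
        M=np.eye(3)-np.outer(d,d);A+=M;b+=M@o
    p=np.linalg.solve(A,b); return p,[np.linalg.norm((np.eye(3)-np.outer(d,d))@(p-o)) for o,d in rs]
E
python3 - <<'E'
from h import *
np.set_printoptions(precision=4,suppress=True)
for n in ['scene','top','wrist']:
    c=cap(n,n+'0.png'); print(n,ray(c,(320,240)),c['K'][0][0])
print(sense(),ctrl.nose_length)
E
```

```text
pics
scene (array([0.0196, 0.7783, 0.8998]), array([ 0.373 , -0.7045, -0.6038])) 590.2863807663706
top (array([ 0.3993, -0.2016,  1.0485]), array([ 0.0976,  0.0276, -0.9948])) 467.0136062047571
wrist (array([ 0.3198, -0.5988,  0.3842]), array([-0.2867, -0.1084, -0.9519])) 344.87643096119206
{'t': 0.15, 'q': array([-1.2379,  0.2646,  1.6051,  0.    ,  1.2737, -0.0369]), 'qd': array([ 0.0015, -0.0017, -0.0033,  0.0014, -0.0016,  0.0003]), 'joint_efforts': array([  0.0005, -50.2848, -35.747 ,   0.0729,   0.0249,  -0.0001]), 'ee_pos': array([ 0.2439, -0.6291,  0.4037]), 'tool_rot': array([ 0.825 , -0.5651, -0.0007, -0.0005]), 'wrist_force': array([-0.3707,  0.4365, -0.7237]), 'moment': array([0.0112, 0.0202, 0.0306]), 'opening': 0.08827217412050266} 0.166
```

View pics/scene0.png

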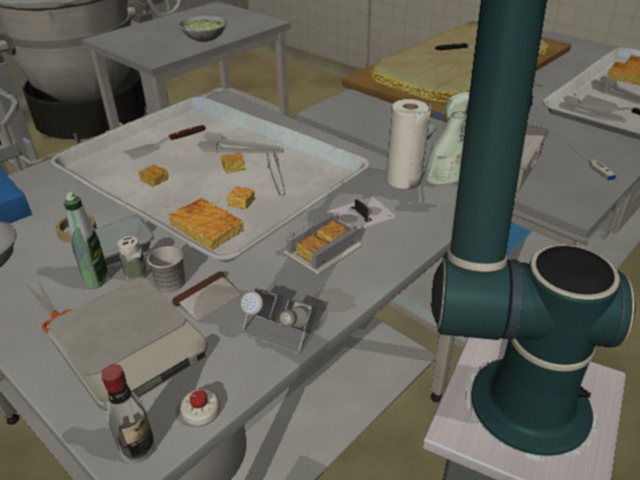

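View pics/top0.png

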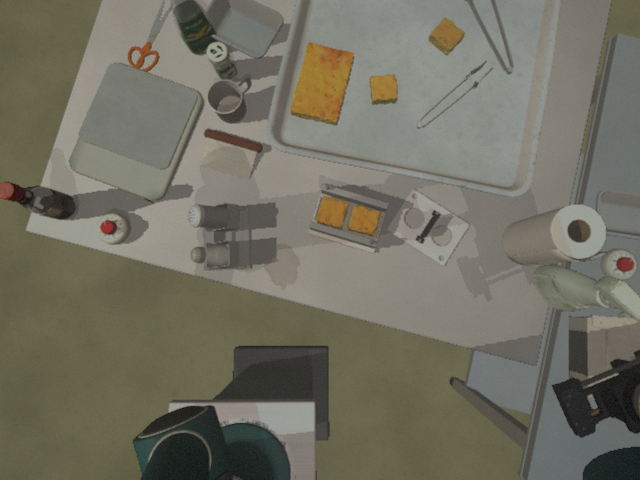

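View pics/wrist0.png

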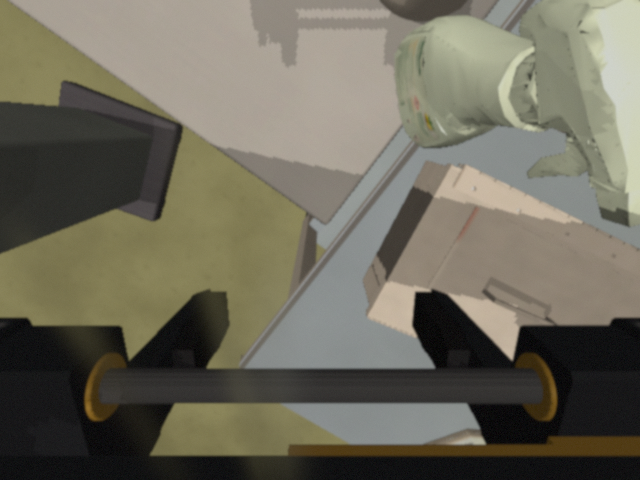

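The scene picture shows the stand with its omelette pieces at about (322,243), the stencil at (362,210) and the rack at (280,318). In the top picture the stand is at (350,217), the stencil at (430,228), and the rack at (235,237) with its lids to the left. I'll zoom in on those.

```bash
python3 - <<'E'
from h import *
def crop(f,x,y,w,h,o,s):
    im=cv2.imread('pics/'+f)[y:y+h,x:x+w]; cv2.imwrite('pics/'+o,cv2.resize(im,None,fx=s,fy=s,interpolation=cv2.INTER_CUBIC))
crop('top0.png',300,170,180,110,'t0a.png',4.4)
crop('top0.png',180,190,110,90,'t0b.png',6)
crop('scene0.png',230,180,180,180,'s0a.png',3.3)
E
```

```text
(no output)
```

View pics/t0a.png

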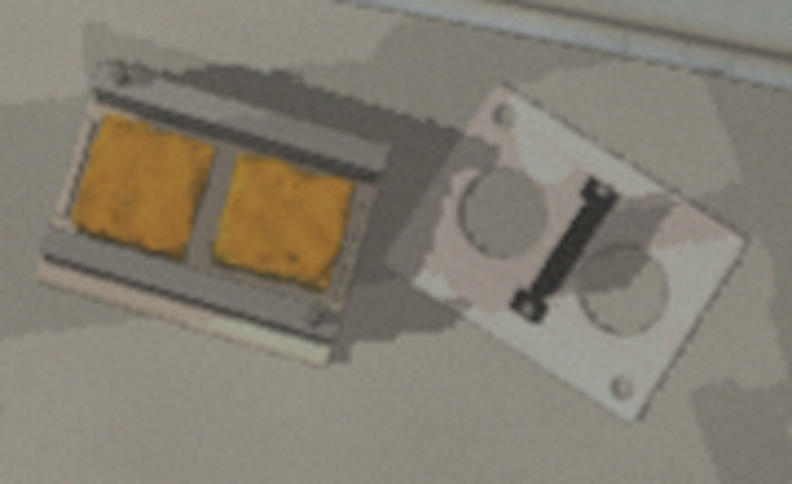

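View pics/t0b.png

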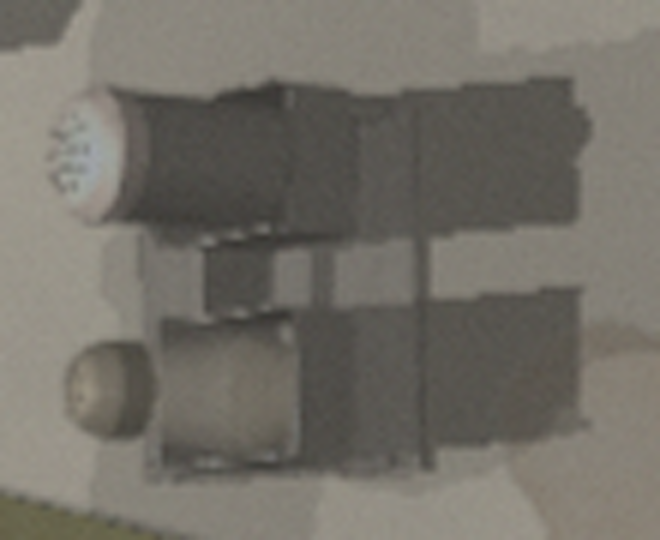

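View pics/s0a.png

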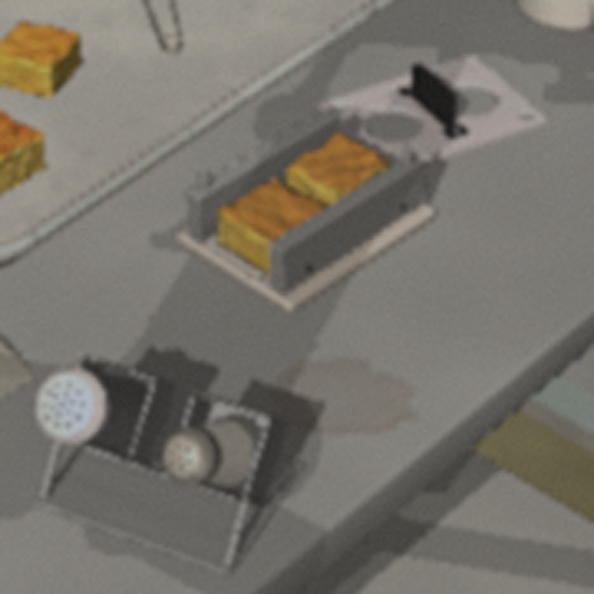

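The steel shaker, with its white perforated lid, is in the far pocket (crop lid centre 75,155). The glass shaker is in the near pocket. The stencil's holes are at crop (502,115) and (622,387), and the stand's pins are at (118,72) and (320,318). I'll turn these into positions.

```bash
python3 - <<'E'
from h import *
np.set_printoptions(precision=4,suppress=True)
c=load('top0.png'); 
f=lambda x,y:((x+.5)/4.4-.5+300,(y+.5)/4.4-.5+170)
g=lambda x,y:((x+.5)/6-.5+180,(y+.5)/6-.5+190)
s=lambda x,y:((x+.5)/3.3-.5+230,(y+.5)/3.3-.5+180)
P={}
for n,p in dict(h1=(503,115),h2=(622,387),o1=(503,212),o2=(622,290),c1=(503,85),c2=(748,240),c3=(638,422),c4=(388,258)).items():
    P[n]=onz(c,f(*p),.004); print(n,P[n])
print('stencil c',(P['h1']+P['h2'])/2,(P['o1']+P['o2'])/2,(P['c1']+P['c3'])/2)
d=P['h1']-P['h2'];print('hole d',np.linalg.norm(d[:2]),np.degrees(np.arctan2(d[1],d[0])))
d=P['o1']-P['o2'];print('op d',np.linalg.norm(d[:2]),np.degrees(np.arctan2(d[1],d[0])))
a=onz(c,f(118,72),.064);b=onz(c,f(319,318),.064);d=a-b
print('pins',a,b,(a+b)/2,np.linalg.norm(d[:2]),np.degrees(np.arctan2(d[1],d[0])))
# board corners z=.01
for p in [(330,365),(37,280)]: print('board',onz(c,f(*p),.01))
# lid
sc=load('scene0.png')
print('lid tri',tri([ray(c,g(72,155)),ray(sc,s(69,405))]))
print('glass tri',tri([ray(c,g(80,392)),ray(sc,s(186,456))]))
for p in [(145,475),(430,468),(412,90)]: print('rack z0',onz(c,g(*p),0.0))
print(np.arctan2(86,-124)*57.3)
E
```

```text
h1 [ 0.6009 -0.3863  0.004 ]
h2 [ 0.4602 -0.4428  0.004 ]
o1 [ 0.5504 -0.3849  0.004 ]
o2 [ 0.5097 -0.4445  0.004 ]
c1 [ 0.6166 -0.3868  0.004 ]
c2 [ 0.5349 -0.5097  0.004 ]
c3 [ 0.4423 -0.4503  0.004 ]
c4 [ 0.5271 -0.3255  0.004 ]
stencil c [ 0.5305 -0.4146  0.004 ] [ 0.53   -0.4147  0.004 ] [ 0.5295 -0.4185  0.004 ]
hole d 0.151656078297471 21.871356861908783
op d 0.07214905590608947 55.646030839952125
pins [ 0.6122 -0.1887  0.064 ] [ 0.491  -0.2846  0.064 ] [ 0.5516 -0.2367  0.064 ] 0.15457853119566692 38.33118220166109
board [ 0.4721 -0.2943  0.01  ]
board [ 0.5166 -0.1461  0.01  ]
lid tri (array([0.5438, 0.0879, 0.0998]), [np.float64(0.0015615496489544448), np.float64(0.001561549648954567)])
glass tri (array([0.4637, 0.086 , 0.0911]), [np.float64(0.0008660783301898424), np.float64(0.0008660783301898618)])
rack z0 [0.4394 0.0886 0.    ]
rack z0 [ 0.4412 -0.018   0.    ]
rack z0 [ 0.5845 -0.0095  0.    ]
145.26751966135248
```

```bash
python3 - <<'E'
from h import *
np.set_printoptions(precision=4,suppress=True)
c=load('top0.png');s=load('scene0.png')
print('roll top',tri([ray(c,(580,231)),ray(s,(410,106))]))
print('roll base',onz(s,(403,183),0))
print('spray top',tri([ray(c,(625,262)),ray(s,(457,98))]))
print('spray base',onz(s,(440,183),0), 'spray bod',onz(c,(550,285),0.1))
E
```

```text
roll top (array([ 0.4919, -0.6365,  0.2297]), [np.float64(5.103735214503167e-05), np.float64(5.103735214505073e-05)])
roll base [ 0.4871 -0.6203  0.    ]
spray top (array([ 0.4141, -0.718 ,  0.2334]), [np.float64(0.024012868055859286), np.float64(0.02401286805585932)])
spray base [ 0.392  -0.6677  0.    ] spray bod [ 0.3976 -0.6378  0.1   ]
```

The roll and the spray bottle stand well to the right of the path. I'll move above the stencil, turning the jaws across its y axis.

```bash
python3 -m jog '[{"dp":[0.02,0.035,0],"turn":[0,0,-0.12]},{"dp":[0.035,0.035,0],"turn":[0,0,-0.12]},{"dp":[0.04,0.03,-0.01],"turn":[0,0,-0.12]},{"dp":[0.04,0.03,-0.015],"turn":[0,0,-0.12]},{"dp":[0.04,0.03,-0.02],"turn":[0,0,-0.12]},{"dp":[0.04,0.025,-0.02],"turn":[0,0,-0.12]},{"dp":[0.04,0.02,-0.02],"turn":[0,0,-0.12]},{"dp":[0.03,0.01,-0.015],"turn":[0,0,-0.12]}]' 0
cat >> h.py <<'E'
np.set_printoptions(precision=4,suppress=True)
from scipy.spatial.transform import Rotation as Ro
def st():
    s=sense(); R=Ro.from_quat(s['tool_rot']).as_matrix(); p=np.array(s['ee_pos'])
    print('t',round(s['t'],2),'tcp',p,'grasp',p+.147*R[:,2],'zt',R[:,2],'xang',np.degrees(np.arctan2(R[1,0],R[0,0])),'open',round(s['opening'],4),'F',s['wrist_force'],'q',s['q'])
E
python3 - <<'E'
from h import *
st(); cap('wrist','w1.png')
E
```

```text
t: 1.15
ee_pos: [0.5335, -0.4076, 0.3]
tool_rot: [-0.454, 0.891, 0.0, 0.0]
wrist_force: [-1.4, 0.4, 0.3]
opening: 0.0879
t 1.15 tcp [ 0.5335 -0.4076  0.3   ] grasp [ 0.5335 -0.4075  0.153 ] zt [ 0.0001  0.0005 -1.    ] xang -125.94536877336002 open 0.0879 F [-1.4312  0.439   0.306 ] q [-0.6896  0.3354  1.7121  0.0005  1.0944  1.5084]
```

View pics/w1.png

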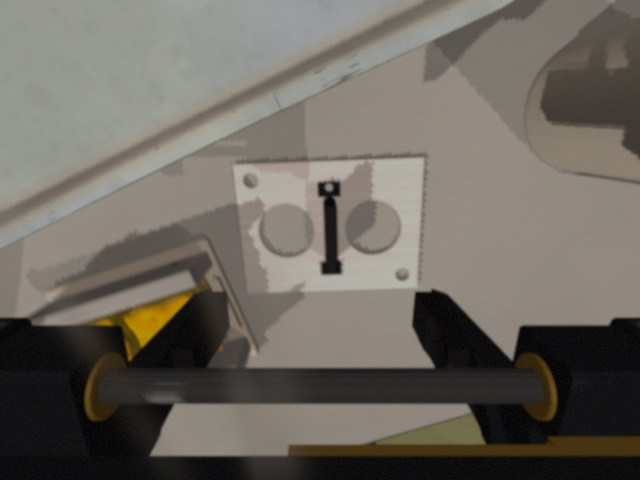

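The wrist view shows the stencil whole: holes at (251,181) and (402,274), openings at about (287,230) and (373,227), and the tab from (329,188) to (331,267).

```bash
python3 - <<'E'
from h import *
c=load('w1.png')
im=cv2.imread('pics/w1.png')[140:310,220:440]; cv2.imwrite('pics/w1c.png',cv2.resize(im,None,fx=3.5,fy=3.5,interpolation=cv2.INTER_CUBIC))
a,b=onz(c,(251,181),.004),onz(c,(402,274),.004);d=a-b
print((a+b)/2,np.hypot(*d[:2]),np.degrees(np.arctan2(d[1],d[0]))-55.26)
a,b=onz(c,(287,230),.004),onz(c,(373,227),.004);d=a-b
print((a+b)/2,np.hypot(*d[:2]),np.degrees(np.arctan2(d[1],d[0]))-90)
a,b=onz(c,(329,188),.02),onz(c,(331,267),.02);d=a-b
print((a+b)/2,np.hypot(*d[:2]),np.degrees(np.arctan2(d[1],d[0])))
E
```

```text
[ 0.5302 -0.4137  0.004 ] 0.14993556578475417 -33.716386024301244
[ 0.5309 -0.4143  0.004 ] 0.07172298972025166 -33.869211643842426
[ 0.5345 -0.4165  0.02  ] 0.06449425631700785 -34.06291848220009
```

View pics/w1c.png

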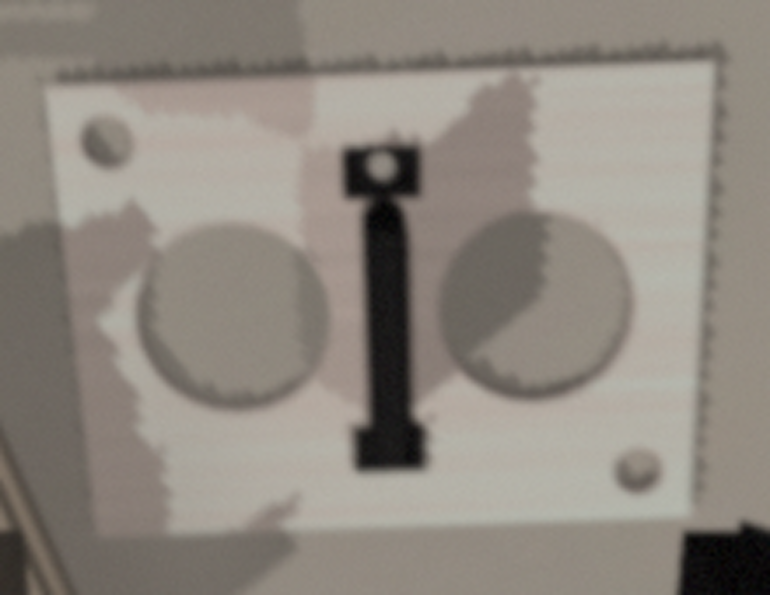

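The top and wrist views agree: stencil centre (0.5304, -0.4142), yaw -33.75°. I'll go down and grip.

```bash
python3 -m jog '[{"dp":[-0.003,-0.0065,-0.01],"turn":[0,0,0.038]},{"dp":[0,0,-0.02],"turn":[0,0,0]},{"dp":[0,0,-0.025],"turn":[0,0,0]},{"dp":[0,0,-0.025],"turn":[0,0,0]},{"dp":[0,0,-0.02],"turn":[0,0,0]},{"dp":[0,0,-0.015],"turn":[0,0,0]},{"dp":[0,0,-0.01],"turn":[0,0,0]},{"dp":[0,0,0],"turn":[0,0,0]}]' -
python3 - <<'E'
from h import *
st()
E
```

```text
t: 2.2
ee_pos: [0.528, -0.4161, 0.1671]
tool_rot: [-0.471, 0.882, 0.001, 0.0]
wrist_force: [0.8, 1.9, 1.8]
opening: 0.088
t 2.2 tcp [ 0.528  -0.4161  0.1671] grasp [ 0.5279 -0.4157  0.0201] zt [-0.0006  0.0028 -1.    ] xang -123.76019938639624 open 0.088 F [0.7809 1.933  1.7971] q [-0.7049  0.4839  1.7818  0.0023  0.8782  1.4536]
```

It went a bit lower than planned. I'll raise it 8 mm, centre it and close.

```bash
python3 -m jog '[{"dp":[0.001,0.001,0.006],"turn":[0,0,0]},{"dp":[0,0,0.002],"turn":[0,0,0]},{"dp":[0,0,0],"turn":[0,0,0]},{"dp":[0,0,0],"turn":[0,0,0]},{"dp":[0,0,0],"turn":[0,0,0]},{"dp":[0,0,0],"turn":[0,0,0]},{"dp":[0,0,0],"turn":[0,0,0]},{"dp":[0,0,0],"turn":[0,0,0]}]' -
python3 - <<'E'
from h import *
st()
E
```

```text
t: 3.2
ee_pos: [0.5294, -0.4156, 0.1761]
tool_rot: [-0.472, 0.882, 0.0, 0.001]
wrist_force: [-0.7, 0.6, -0.4]
opening: 0.088
t 3.2 tcp [ 0.5294 -0.4156  0.1761] grasp [ 0.5295 -0.4154  0.0291] zt [ 0.0007  0.0011 -1.    ] xang -123.72832058535963 open 0.088 F [-0.7424  0.602  -0.4004] q [-0.7028  0.4731  1.7779  0.0017  0.8908  1.4556]
```

```bash
python3 -m jog '[{"dp":[0.001,0.001,-0.001],"turn":[0,0,0]},{"dp":[0,0,0],"turn":[0,0,0]},{"dp":[0,0,0],"turn":[0,0,0]},{"dp":[0,0,0],"turn":[0,0,0]},{"dp":[0,0,0],"turn":[0,0,0]},{"dp":[0,0,0],"turn":[0,0,0]},{"dp":[0,0,0],"turn":[0,0,0]},{"dp":[0,0,0],"turn":[0,0,0]}]' 255
python3 - <<'E'
from h import *
st()
E
```

```text
t: 4.2
ee_pos: [0.5304, -0.4146, 0.175]
tool_rot: [-0.472, 0.882, 0.0, 0.0]
wrist_force: [-2.0, -1.1, 0.6]
opening: 0.0101
t 4.2 tcp [ 0.5304 -0.4146  0.175 ] grasp [ 0.5305 -0.4145  0.028 ] zt [ 0.0006  0.0009 -1.    ] xang -123.71942749379306 open 0.0101 F [-1.9908 -1.0554  0.5611] q [-0.7007  0.4748  1.7778  0.0014  0.8891  1.4577]
```

Gripped (opening 10.1 mm). I'll lift it and carry it past the stand so the wrist camera can look at the pins.

```bash
python3 -m jog '[{"dp":[0,0,0.02],"turn":[0,0,0]},{"dp":[0,0,0.04],"turn":[0,0,0]},{"dp":[0,0.02,0.04],"turn":[0,0,0.04]},{"dp":[-0.005,0.045,0.03],"turn":[0,0,0.05]},{"dp":[-0.015,0.06,0.01],"turn":[0,0,0.06]},{"dp":[-0.015,0.06,0],"turn":[0,0,0.06]},{"dp":[-0.01,0.05,0],"turn":[0,0,0.05]},{"dp":[0,0.025,0],"turn":[0,0,0.035]}]' -
python3 - <<'E'
from h import *
st(); cap('wrist','w2.png')
E
```

```text
t: 5.2
ee_pos: [0.4818, -0.1485, 0.3261]
tool_rot: [-0.598, 0.801, -0.002, 0.002]
wrist_force: [0.5, -0.9, -2.7]
opening: 0.0102
t 5.2 tcp [ 0.4818 -0.1485  0.3261] grasp [ 0.4827 -0.1485  0.1791] zt [ 0.006   0.0001 -1.    ] xang -106.54725030091724 open 0.0102 F [ 0.521  -0.9447 -2.677 ] q [-0.3492  0.0028  2.0495  0.0025  1.0837  1.5093]
```

View pics/w2.png

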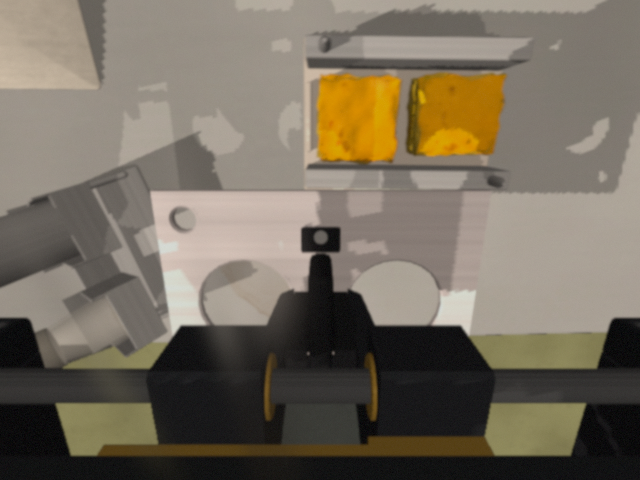

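The wrist view shows both pins, at about (324,43) and (496,181), with the held stencil below them. I'll zoom in for precision and also measure the held stencil.

```bash
python3 - <<'E'
from h import *
im=cv2.imread('pics/w2.png')[20:210,290:550]; cv2.imwrite('pics/w2c.png',cv2.resize(im,None,fx=3,fy=3,interpolation=cv2.INTER_CUBIC))
im=cv2.imread('pics/w2.png')[180:345,140:500]; cv2.imwrite('pics/w2d.png',cv2.resize(im,None,fx=2.2,fy=2.2,interpolation=cv2.INTER_CUBIC))
E
```

```text
(no output)
```

View pics/w2c.png

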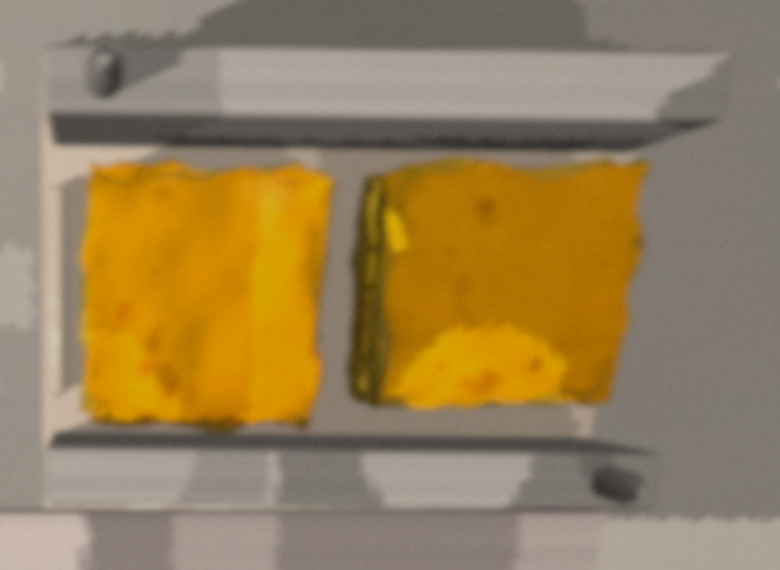

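View pics/w2d.png

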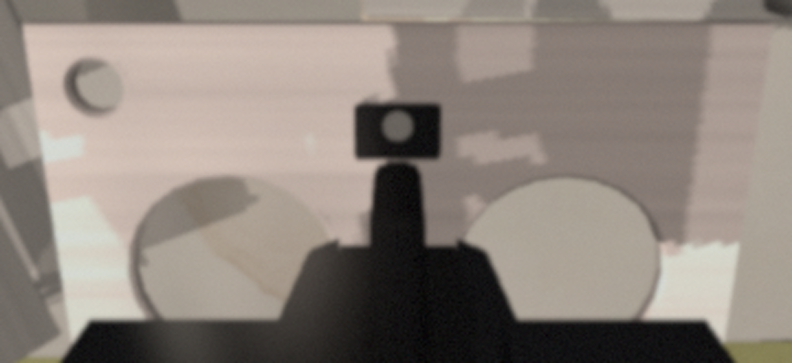

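```bash
python3 - <<'E'
from h import *
c=load('w2.png'); t=load('top0.png')
f=lambda x,y:((x+.5)/3-.5+290,(y+.5)/3-.5+20)
g=lambda x,y:((x+.5)/4.4-.5+300,(y+.5)/4.4-.5+170)
for z in (.058,.0605):
    a,b=onz(c,f(104,72),z),onz(c,f(617,483),z);d=a-b
    print('wrist',a,b,(a+b)/2,np.hypot(*d[:2]),np.degrees(np.arctan2(d[1],d[0]))-55.26)
p1=tri([ray(c,f(104,72)),ray(t,g(118,72))]);p2=tri([ray(c,f(617,483)),ray(t,g(319,318))]);print(p1,p2,(p1[0]+p2[0])/2)
def stand(o,yaw,P):
    y=np.radians(yaw);R=np.array([[np.cos(y),-np.sin(y),0],[np.sin(y),np.cos(y),0],[0,0,1]]);return np.array(o)+np.array(P)@R.T
P=[(43,62,52),(43,62,69),(-43,-62,52),(-43,-62,69)]
q=proj(c,stand((.5516,-.2367,0),-16.8,np.array(P)/1000)); print((q-[290,20])*3+1)
q=proj(t,stand((.5516,-.2367,0),-16.8,np.array(P)/1000)); print((q-[300,170])*4.4+1.7)
# board left corners: crop w2c (48,48?) rail edge lines
# held stencil hole
h=lambda x,y:((x+.5)/2.2-.5+140,(y+.5)/2.2-.5+180)
st()
z=sense()['ee_pos'][2]-.147-.028+.004
print('hole',onz(c,h(93,87),z))
s=sense();print('pred', stand(s['ee_pos']*[1,1,0],-106.55+90,np.array([[43,62,0]])/1000))
E
```

```text
wrist [ 0.6105 -0.188   0.058 ] [ 0.4918 -0.2811  0.058 ] [ 0.5511 -0.2345  0.058 ] 0.15077648546541514 -17.153317007055257
wrist [ 0.61   -0.1878  0.0605] [ 0.4925 -0.2799  0.0605] [ 0.5512 -0.2339  0.0605] 0.1492643434182732 -17.153317007055257
(array([ 0.6124, -0.1884,  0.0562]), [np.float64(0.0015332246705798893), np.float64(0.0015332246705797995)]) (array([ 0.4911, -0.2846,  0.0522]), [np.float64(0.001345572303085106), np.float64(0.0013455723030851195)]) [ 0.5517 -0.2365  0.0542]
[[111.2234  74.9064]
 [112.5389  54.9799]
 [615.3663 473.8767]
 [651.0243 483.4565]]
[[120.4495  80.225 ]
 [119.983   72.9241]
 [314.8608 317.1651]
 [317.7277 313.8326]]
t 5.25 tcp [ 0.482  -0.1468  0.3262] grasp [ 0.4829 -0.1464  0.1792] zt [ 0.006   0.0023 -1.    ] xang -106.46694926708743 open 0.0101 F [-0.4107  2.9496 -2.7849] q [-0.3465  0.0022  2.0499  0.0048  1.0846  1.5095]
hole [ 0.5414 -0.0995  0.1552]
pred [[ 0.5409 -0.0996  0.    ]]
```

```bash
python3 -m jog '[{"dp":[0.005,0,-0.01],"turn":[-0.002,0.005,-0.005]},{"dp":[0,-0.01,-0.01],"turn":[0,0,0]},{"dp":[0,-0.02,0],"turn":[0,0,0]},{"dp":[0,-0.01,0],"turn":[0,0,0]},{"dp":[0,0,0],"turn":[0,0,0]},{"dp":[0,0,0],"turn":[0,0,0]},{"dp":[0,0,0],"turn":[0,0,0]},{"dp":[0,0,0],"turn":[0,0,0]}]' -
python3 - <<'E'
from h import *
st(); cap('wrist','w3.png')
im=cv2.imread('pics/w3.png')[0:190,240:500]; cv2.imwrite('pics/w3c.png',cv2.resize(im,None,fx=3,fy=3,interpolation=cv2.INTER_CUBIC))
E
```

```text
t: 6.25
ee_pos: [0.4872, -0.1927, 0.3058]
tool_rot: [-0.595, 0.804, -0.001, 0.0]
wrist_force: [0.6, -1.2, -2.6]
opening: 0.0093
t 6.25 tcp [ 0.4872 -0.1927  0.3058] grasp [ 0.4875 -0.1929  0.1588] zt [ 0.0015 -0.001  -1.    ] xang -107.01126773587087 open 0.0093 F [ 0.5989 -1.2109 -2.625 ] q [-0.4241  0.0635  2.0276 -0.0004  1.0487  1.4438]
```

View pics/w3c.png

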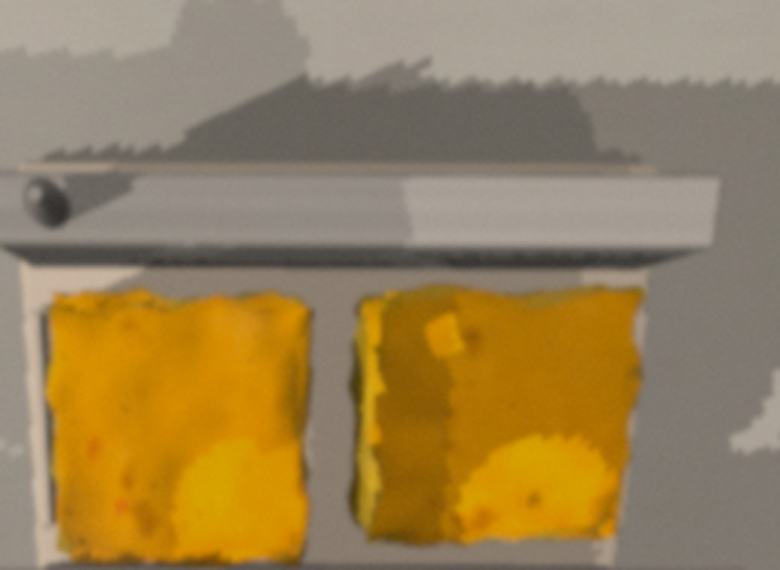

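```bash
python3 - <<'E'
from h import *
c=load('w3.png')
f=lambda x,y:((x+.5)/3-.5+240,(y+.5)/3-.5)
def stand(o,yaw,P):
    y=np.radians(yaw);R=np.array([[np.cos(y),-np.sin(y),0],[np.sin(y),np.cos(y),0],[0,0,1]]);return np.array(o)+np.array(P)@R.T
a=onz(c,f(52,208),.052); print('pin base',a)
L=[onz(c,f(*p),.052) for p in [(100,175),(700,178),(100,246),(700,247)]]
for i in (0,2):
    d=L[i]-L[i+1];print('rail edge yaw',np.degrees(np.arctan2(d[1],d[0]))-90)
ex=np.array([np.cos(np.radians(-16.9)),np.sin(np.radians(-16.9))])
for l in L: print('x-comp',l[:2]@ex)
o=a-stand((0,0,0),-16.9,[.043,.062,.052]);print('stand',o)
e=[onz(c,f(*p),.052) for p in [(720,178),(712,247)]]
ey=np.array([-ex[1],ex[0]]);print('rail end y rel', [(k-o)[:2]@ey for k in e],'xcomp origin',o[:2]@ex)
q=proj(c,stand(o,-16.9,np.array([(43,62,52),(43,62,69),(43,62,62)])/1000));print((q-[240,0])*3+1)
E
python3 - <<'E'
from h import *
im=cv2.imread('pics/w3.png')[:,:]; cv2.imwrite('pics/w3f.png',im)
E
```

```text
pin base [ 0.6103 -0.1889  0.052 ]
rail edge yaw -17.277821161913778
rail edge yaw -17.109424362607697
x-comp 0.6448732039413335
x-comp 0.6440687788823332
x-comp 0.6316990410100388
x-comp 0.6312446700032145
stand [ 0.5511 -0.2357 -0.    ]
rail end y rel [np.float64(-0.07416486837760537), np.float64(-0.0743164628869027)] xcomp origin 0.5958339284897155
[[ 52.     208.    ]
 [ 36.3604 193.0465]
 [ 43.1025 199.4928]]
```

View pics/w3f.png

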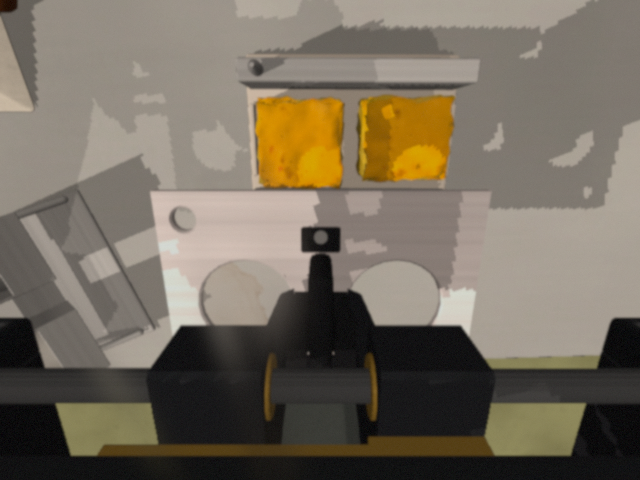

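Stand estimate: (0.5512, -0.2355), yaw about -17.0°. I'll hover over it with the plate about 10 mm above the pin tips.

```bash
python3 -m jog '[{"dp":[0.01,-0.007,0],"turn":[-0.001,0.0015,0]},{"dp":[0.018,-0.012,-0.01],"turn":[0,0,0]},{"dp":[0.018,-0.012,-0.015],"turn":[0,0,0]},{"dp":[0.012,-0.008,-0.015],"turn":[0,0,0]},{"dp":[0.006,-0.004,-0.01],"turn":[0,0,0]},{"dp":[0,0,0],"turn":[0,0,0]},{"dp":[0,0,0],"turn":[0,0,0]},{"dp":[0,0,0],"turn":[0,0,0]}]' -
python3 - <<'E'
from h import *
st(); cap('wrist','w4.png'); cap('scene','s4.png')
im=cv2.imread('pics/w4.png')[170:345,120:510]; cv2.imwrite('pics/w4c.png',cv2.resize(im,None,fx=2,fy=2,interpolation=cv2.INTER_CUBIC))
im=cv2.imread('pics/s4.png')[150:310,240:430]; cv2.imwrite('pics/s4c.png',cv2.resize(im,None,fx=3.5,fy=3.5,interpolation=cv2.INTER_CUBIC))
E
```

```text
t: 7.3
ee_pos: [0.5565, -0.2373, 0.2561]
tool_rot: [-0.596, 0.803, -0.003, 0.0]
wrist_force: [-0.3, -0.7, -2.8]
opening: 0.0099
t 7.3 tcp [ 0.5565 -0.2373  0.2561] grasp [ 0.5571 -0.2379  0.1091] zt [ 0.0043 -0.0044 -1.    ] xang -106.84837354567644 open 0.0099 F [-0.2772 -0.7419 -2.7812] q [-0.4437  0.2637  1.8962 -0.0025  0.9759  1.4226]
```

View pics/w4c.png

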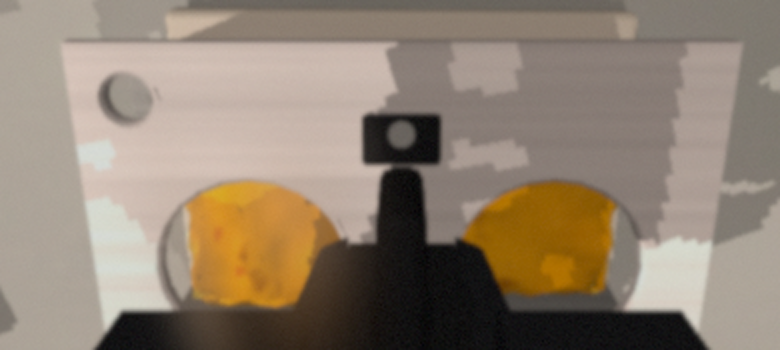

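View pics/s4c.png

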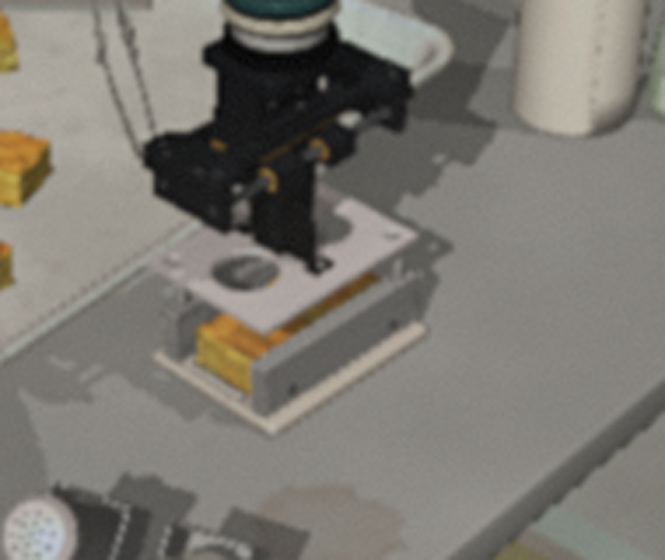

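The plate overshot x by 5 mm. I'll correct position and tilt, then look again.

```bash
python3 -m jog '[{"dp":[-0.005,0.002,-0.002],"turn":[0.0044,0.0043,-0.002]},{"dp":[0,0,0],"turn":[0,0,0]},{"dp":[0,0,0],"turn":[0,0,0]},{"dp":[0,0,0],"turn":[0,0,0]},{"dp":[0,0,0],"turn":[0,0,0]},{"dp":[0,0,0],"turn":[0,0,0]},{"dp":[0,0,0],"turn":[0,0,0]},{"dp":[0,0,0],"turn":[0,0,0]}]' -
python3 - <<'E'
from h import *
st(); cap('wrist','w5.png'); cap('scene','s5.png'); cap('top','t5.png')
im=cv2.imread('pics/w5.png')[170:345,120:510]; cv2.imwrite('pics/w5c.png',cv2.resize(im,None,fx=2,fy=2,interpolation=cv2.INTER_CUBIC))
im=cv2.imread('pics/s5.png')[190:290,270:390]; cv2.imwrite('pics/s5c.png',cv2.resize(im,None,fx=6,fy=6,interpolation=cv2.INTER_CUBIC))
im=cv2.imread('pics/t5.png')[160:270,290:400]; cv2.imwrite('pics/t5c.png',cv2.resize(im,None,fx=5,fy=5,interpolation=cv2.INTER_CUBIC))
E
```

```text
t: 8.4
ee_pos: [0.551, -0.2351, 0.255]
tool_rot: [-0.595, 0.804, -0.001, 0.0]
wrist_force: [-0.5, 0.6, -2.7]
opening: 0.0098
t 8.4 tcp [ 0.551  -0.2351  0.255 ] grasp [ 0.5512 -0.2351  0.108 ] zt [ 0.0013 -0.0004 -1.    ] xang -106.97028634706027 open 0.0098 F [-0.482   0.5776 -2.6847] q [-0.4449  0.2562  1.9081  0.0002  0.9759  1.422 ]
```

View pics/w5c.png

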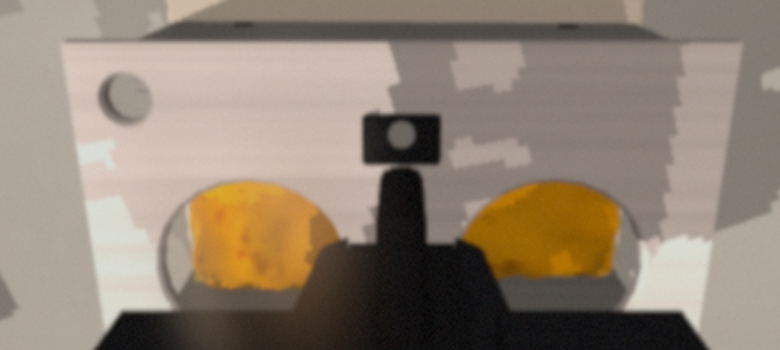

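View pics/s5c.png

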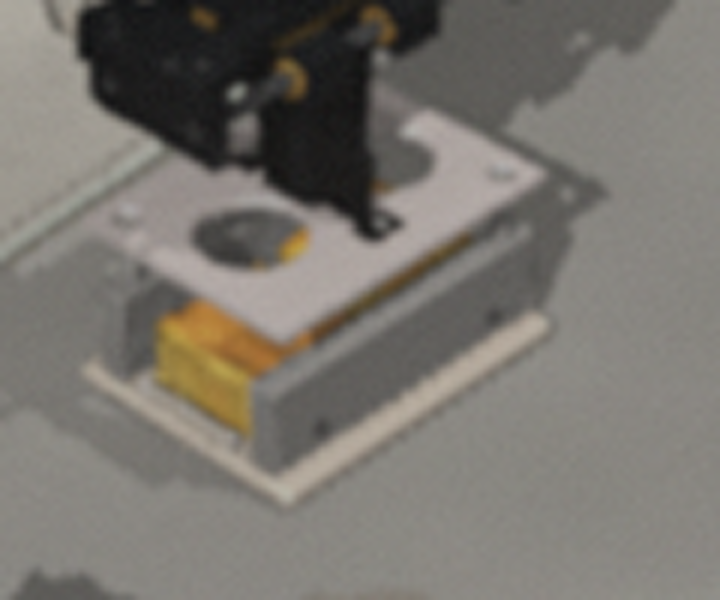

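View pics/t5c.png

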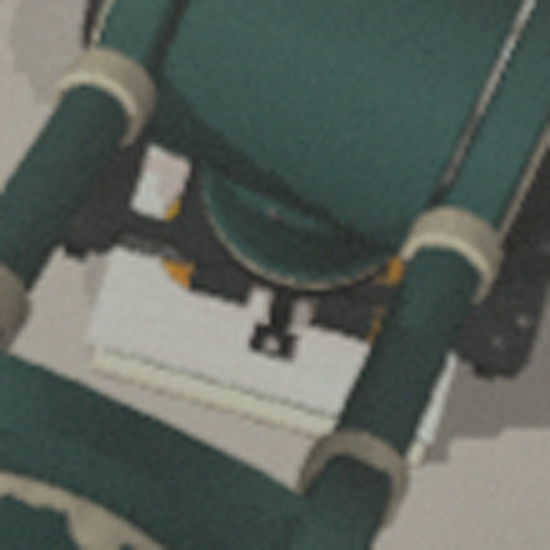

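```bash
python3 - <<'E'
from h import *
im=cv2.imread('pics/w5.png')[165:205,140:300]; im2=cv2.imread('pics/w5.png')[165:205,340:500]
cv2.imwrite('pics/w5d.png',cv2.resize(np.vstack([im,im2]),None,fx=5,fy=5,interpolation=cv2.INTER_CUBIC))
E
```

```text
(no output)
```

View pics/w5d.png

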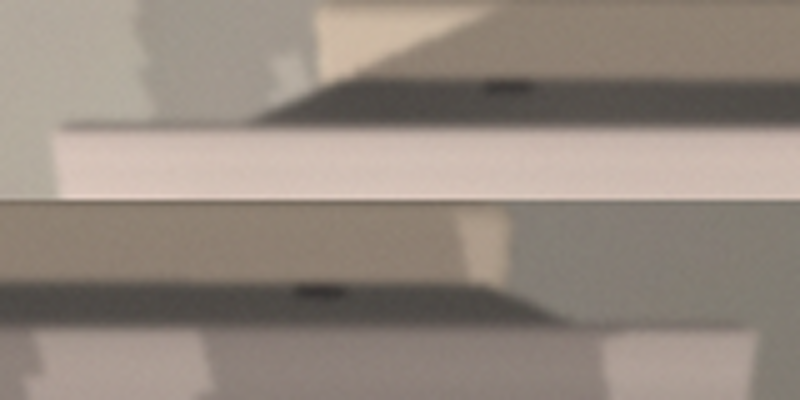

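```bash
python3 - <<'E'
from h import *
c=load('w5.png')
f=lambda x,y,o:((x+.5)/5-.5+o,(y+.5)/5-.5+165)
yaw=np.radians(-17.0);ex=np.array([np.cos(yaw),np.sin(yaw)]);ey=np.array([-ex[1],ex[0]])
def sh(n,uv,z,off):
    p=onz(c,uv,z)[:2]; q=np.array([p@ex,p@ey])-np.array(off)/1000; print(n,'origin est (stand axes)',q,'world',q[0]*ex+q[1]*ey); return q
sh('rail L',f(355,78,140),.010,(50,75))
sh('rail R',f(487,83,340),.010,(50,-75))
sh('board L',f(319,60,140),.010,(50,78))
sh('board R',f(508,78,340),.010,(50,-78))
z=.255-.175+.004
print('plate:')
sh('pl L',f(58,127,140),z,(56,75))
sh('pl R',f(756,127,340),z,(56,-75))
h=lambda x,y:((x+.5)/2-.5+120,(y+.5)/2-.5+170)
sh('hole',h(125.5,98.5),z-.001,(43,62))
E
```

```text
rail L origin est (stand axes) [ 0.5953 -0.0664] world [ 0.5499 -0.2376]
rail R origin est (stand axes) [ 0.5947 -0.0638] world [ 0.5501 -0.2349]
board L origin est (stand axes) [ 0.5977 -0.065 ] world [ 0.5526 -0.2369]
board R origin est (stand axes) [ 0.5954 -0.0635] world [ 0.5508 -0.2348]
plate:
pl L origin est (stand axes) [ 0.5954 -0.0632] world [ 0.5509 -0.2345]
pl R origin est (stand axes) [ 0.5954 -0.0631] world [ 0.551  -0.2344]
hole origin est (stand axes) [ 0.5949 -0.0619] world [ 0.5508 -0.2332]
```

The relative check says the plate should shift about 1.5 mm toward -y. I'll do that and lower it to the cone tips.

```bash
python3 -m jog '[{"dp":[-0.0005,-0.0015,-0.001],"turn":[0.0004,0.0013,-0.001]},{"dp":[0,0,-0.002],"turn":[0,0,0]},{"dp":[0,0,-0.002],"turn":[0,0,0]},{"dp":[0,0,-0.002],"turn":[0,0,0]},{"dp":[0,0,-0.002],"turn":[0,0,0]},{"dp":[0,0,-0.001],"turn":[0,0,0]},{"dp":[0,0,0],"turn":[0,0,0]},{"dp":[0,0,0],"turn":[0,0,0]}]' -
python3 - <<'E'
from h import *
st(); 
E
```

```text
t: 9.55
ee_pos: [0.5504, -0.2367, 0.244]
tool_rot: [-0.595, 0.804, 0.0, -0.0]
wrist_force: [0.3, -0.5, -2.9]
opening: 0.0095
t 9.55 tcp [ 0.5504 -0.2367  0.244 ] grasp [ 0.5503 -0.2366  0.097 ] zt [-0.0005  0.0002 -1.    ] xang -107.03395013678359 open 0.0095 F [ 0.3208 -0.5084 -2.9023] q [-0.4477  0.2697  1.9143 -0.      0.9582  1.4204]
```

```bash
python3 -m jog '[{"dp":[0.0004,0.0002,-0.001],"turn":[0,0,0]},{"dp":[0,0,-0.001],"turn":[0,0,0]},{"dp":[0,0,-0.001],"turn":[0,0,0]},{"dp":[0,0,-0.001],"turn":[0,0,0]},{"dp":[0,0,-0.001],"turn":[0,0,0]},{"dp":[0,0,-0.001],"turn":[0,0,0]},{"dp":[0,0,0],"turn":[0,0,0]},{"dp":[0,0,0],"turn":[0,0,0]}]' -
python3 - <<'E'
from h import *
st(); cap('scene','s6.png');cap('wrist','w6.png')
im=cv2.imread('pics/s6.png')[190:290,270:390]; cv2.imwrite('pics/s6c.png',cv2.resize(im,None,fx=6,fy=6,interpolation=cv2.INTER_CUBIC))
im=cv2.imread('pics/w6.png')[170:345,120:510]; cv2.imwrite('pics/w6c.png',cv2.resize(im,None,fx=2,fy=2,interpolation=cv2.INTER_CUBIC))
E
```

```text
t: 10.55
ee_pos: [0.5509, -0.2365, 0.2378]
tool_rot: [-0.595, 0.804, 0.0, -0.0]
wrist_force: [0.1, 0.7, -2.7]
opening: 0.0094
t 10.55 tcp [ 0.5509 -0.2365  0.2378] grasp [ 0.5508 -0.2364  0.0908] zt [-0.0003  0.0001 -1.    ] xang -107.03110237649436 open 0.0094 F [ 0.1451  0.699  -2.6547] q [-0.447   0.2779  1.9173 -0.0001  0.9467  1.4211]
```

View pics/s6c.png

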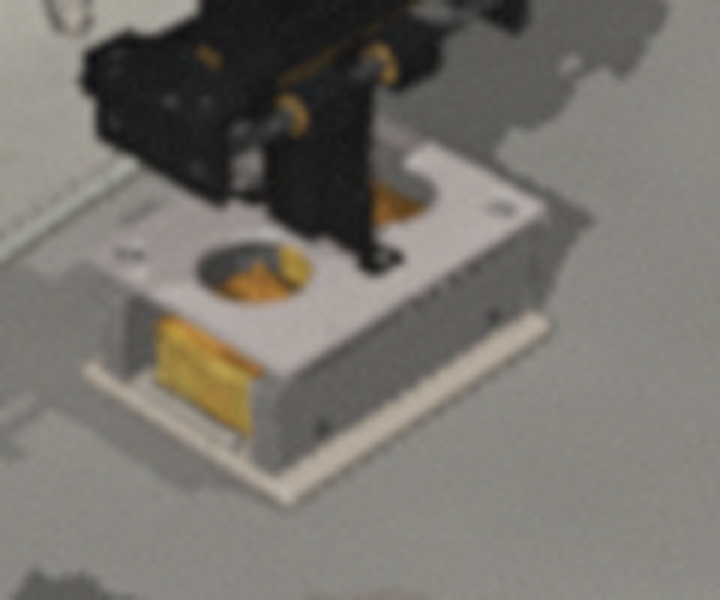

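View pics/w6c.png

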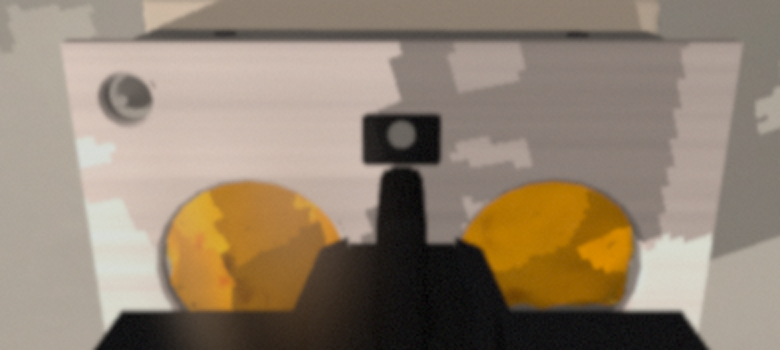

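There's no contact force at 6 mm below the tips, and the pin shows inside the hole at wrist crop (125,98). I'll keep lowering.

```bash
python3 -m jog '[{"dp":[0,0,-0.0015],"turn":[0,0,0]},{"dp":[0,0,-0.0015],"turn":[0,0,0]},{"dp":[0,0,-0.0015],"turn":[0,0,0]},{"dp":[0,0,-0.0015],"turn":[0,0,0]},{"dp":[0,0,-0.0015],"turn":[0,0,0]},{"dp":[0,0,-0.0015],"turn":[0,0,0]},{"dp":[0,0,0],"turn":[0,0,0]},{"dp":[0,0,0],"turn":[0,0,0]}]' -
python3 - <<'E'
from h import *
st()
E
```

```text
t: 11.65
ee_pos: [0.5509, -0.2365, 0.2281]
tool_rot: [-0.595, 0.804, 0.0, -0.0]
wrist_force: [-1.0, 0.4, -3.5]
opening: 0.0096
t 11.65 tcp [ 0.5509 -0.2365  0.2281] grasp [ 0.5508 -0.2364  0.0811] zt [-0.0004  0.0001 -1.    ] xang -107.03170849632794 open 0.0096 F [-0.9682  0.3985 -3.5402] q [-0.447   0.2898  1.9228 -0.      0.9293  1.4211]
```

```bash
python3 -m jog '[{"dp":[0,0,-0.001],"turn":[0,0,0]},{"dp":[0,0,-0.0005],"turn":[0,0,0]},{"dp":[0,0,0],"turn":[0,0,0]},{"dp":[0,0,0],"turn":[0,0,0]},{"dp":[0,0,0],"turn":[0,0,0]},{"dp":[0,0,0],"turn":[0,0,0]},{"dp":[0,0,0],"turn":[0,0,0]},{"dp":[0,0,0],"turn":[0,0,0]}]' -
python3 - <<'E'
from h import *
st()
E
```

```text
t: 12.65
ee_pos: [0.551, -0.2365, 0.227]
tool_rot: [-0.595, 0.804, -0.0, -0.0]
wrist_force: [-0.3, -0.1, -2.3]
opening: 0.0094
t 12.65 tcp [ 0.551  -0.2365  0.227 ] grasp [ 0.551  -0.2365  0.08  ] zt [ 0.0001 -0.0001 -1.    ] xang -107.02806261859111 open 0.0094 F [-0.3169 -0.1334 -2.2596] q [-0.447   0.2913  1.9233 -0.0001  0.9269  1.4211]
```

```bash
python3 -m jog '[{"dp":[0,0,0],"turn":[0,0,0]},{"dp":[0,0,0],"turn":[0,0,0]},{"dp":[0,0,0],"turn":[0,0,0]},{"dp":[0,0,0],"turn":[0,0,0]},{"dp":[0,0,0],"turn":[0,0,0]},{"dp":[0,0,0.01],"turn":[0,0,0]},{"dp":[0,0,0.03],"turn":[0,0,0]},{"dp":[0,0,0.04],"turn":[0,0,0]}]' 76
python3 - <<'E'
from h import *
st(); cap('wrist','w7.png');cap('scene','s7.png')
im=cv2.imread('pics/s7.png')[190:290,270:390]; cv2.imwrite('pics/s7c.png',cv2.resize(im,None,fx=6,fy=6,interpolation=cv2.INTER_CUBIC))
E
```

```text
t: 13.65
ee_pos: [0.5501, -0.2362, 0.3073]
tool_rot: [-0.595, 0.804, 0.002, -0.001]
wrist_force: [-0.0, -0.0, 0.1]
opening: 0.062
t 13.65 tcp [ 0.5501 -0.2362  0.3073] grasp [ 0.5495 -0.2359  0.1603] zt [-0.0045  0.002  -1.    ] xang -107.03303812388414 open 0.062 F [-0.05   -0.0425  0.0998] q [-0.447   0.2013  1.8679 -0.0001  1.0773  1.4211]
```

View pics/w7.png

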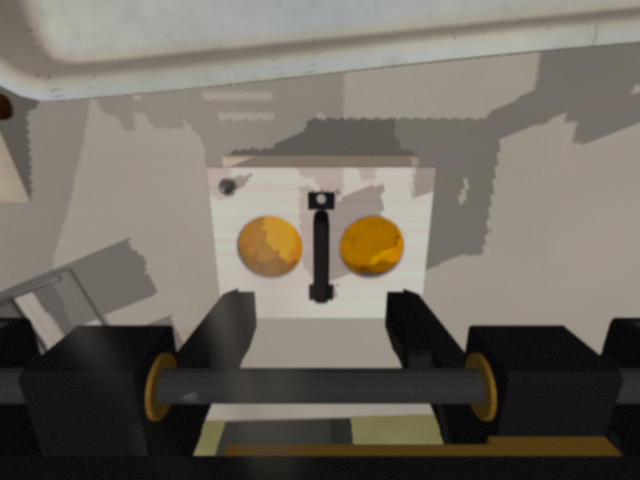

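View pics/s7c.png

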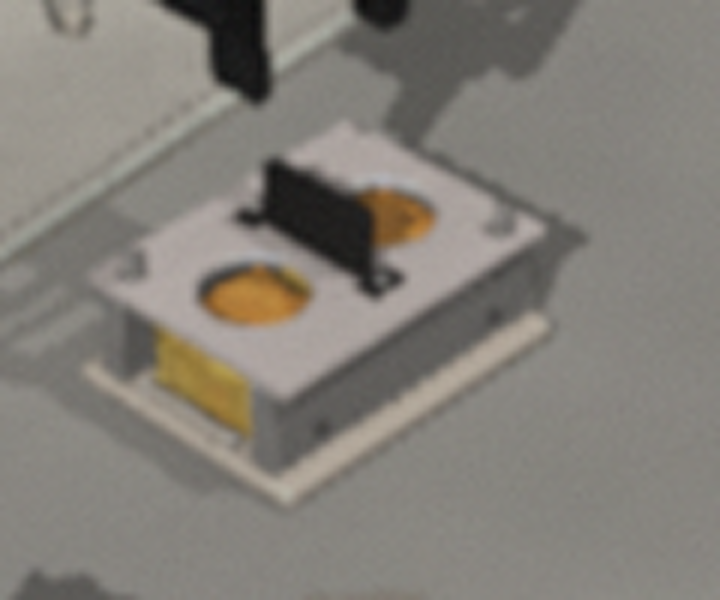

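The stencil is seated: both pins show through its holes (scene crop (132,265) and (500,222)) and it lies on the rails. Next I'll turn the jaws along world x and move toward the rack.

```bash
python3 -m jog '[{"dp":[0,0,0.03],"turn":[0,0,0.17]},{"dp":[0,0.02,0.03],"turn":[0,0,0.18]},{"dp":[0,0.025,0.02],"turn":[0,0,0.18]},{"dp":[0,0.025,0],"turn":[0,0,0.18]},{"dp":[0,0.025,0],"turn":[0,0,0.18]},{"dp":[0,0.025,0],"turn":[0,0,0.18]},{"dp":[0,0.025,0],"turn":[0,0,0.18]},{"dp":[0,0.025,0],"turn":[0,0,0.18]}]' -
python3 -m jog '[{"dp":[0,0.02,0],"turn":[0,0,0.16]},{"dp":[0,0.01,0],"turn":[0,0,0.16]},{"dp":[0,0,0],"turn":[0,0,0.1]},{"dp":[0,0,0],"turn":[0,0,0.02]},{"dp":[0,0,0],"turn":[0,0,0]},{"dp":[0,0,0],"turn":[0,0,0]},{"dp":[0,0,0],"turn":[0,0,0]},{"dp":[0,0,0],"turn":[0,0,0]}]' -
python3 - <<'E'
from h import *
st(); cap('wrist','w8.png')
E
```

```text
t: 14.75
ee_pos: [0.551, -0.0637, 0.3939]
tool_rot: [0.981, -0.196, 0.002, -0.003]
wrist_force: [-0.1, 0.4, -0.3]
opening: 0.0618
t: 15.75
ee_pos: [0.5498, -0.031, 0.3912]
tool_rot: [1.0, 0.03, -0.0, -0.004]
wrist_force: [-0.4, 0.0, -0.3]
opening: 0.0619
t 15.75 tcp [ 0.5498 -0.031   0.3912] grasp [ 0.5497 -0.0299  0.2442] zt [-0.0004  0.0074 -1.    ] xang 3.3905021400853403 open 0.0619 F [-0.4254  0.0447 -0.2754] q [-0.1038  0.0387  1.8868  0.0078  1.2173 -0.1657]
```

View pics/w8.png

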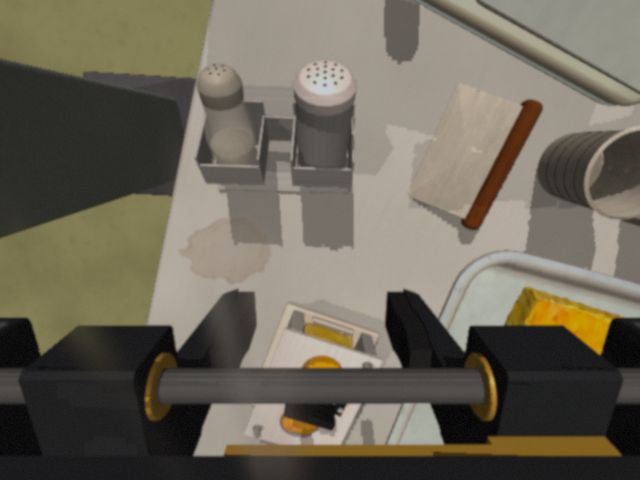

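```bash
python3 - <<'E'
from h import *
im=cv2.imread('pics/w8.png')[50:200,185:375]; cv2.imwrite('pics/w8c.png',cv2.resize(im,None,fx=4,fy=4,interpolation=cv2.INTER_CUBIC))
E
```

```text
(no output)
```

View pics/w8c.png

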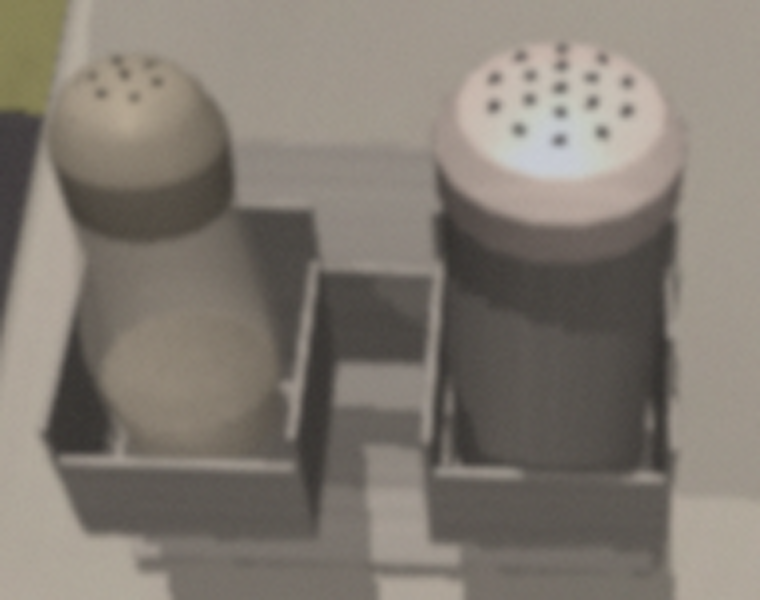

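```bash
python3 - <<'E'
from h import *
w=load('w8.png');t=load('top0.png');s=load('scene0.png')
f=lambda x,y:((x+.5)/4-.5+185,(y+.5)/4-.5+50)
g=lambda x,y:((x+.5)/6-.5+180,(y+.5)/6-.5+190)
k=lambda x,y:((x+.5)/3.3-.5+230,(y+.5)/3.3-.5+180)
print('lid',tri([ray(w,f(561,90)),ray(t,g(72,155)),ray(s,k(69,405))]))
print('lid wrist+scene',tri([ray(w,f(561,90)),ray(s,k(69,405))]))
print('lid w z',onz(w,f(561,90),.0998))
a=onz(w,f(434,165),.086);b=onz(w,f(686,165),.086);print('rim',a,b,(a+b)/2)
print('body low',onz(w,f(553,465),.066))
# lip of steel pocket corners (top edge of lip at 24mm: rack x=-18+17-17.7=-18.7, z=34+17+17.7=68.7)
for p in [(445,468),(662,478),(62,458),(297,462)]: print('lip',onz(w,f(*p),.0687))
# glass dome
print('glass dome rim',onz(w,f(58,160),.085),onz(w,f(233,160),.085))
E
```

```text
lid (array([0.5445, 0.0893, 0.1002]), [np.float64(0.0028725546488171053), np.float64(0.0011002933169625513), np.float64(0.0028615394139493737)])
lid wrist+scene (array([0.5438, 0.09  , 0.1011]), [np.float64(0.002759901590772151), np.float64(0.0027599015907722045)])
lid w z [0.5461 0.0917 0.0998]
rim [0.5228 0.0794 0.086 ] [0.5709 0.0822 0.086 ] [0.5468 0.0808 0.086 ]
body low [0.5492 0.0227 0.066 ]
lip [0.5259 0.0209 0.0687]
lip [0.5729 0.0216 0.0687]
lip [0.4434 0.0182 0.0687]
lip [0.494  0.0203 0.0687]
glass dome rim [0.4507 0.0761 0.085 ] [0.4842 0.0781 0.085 ]
```

Lid top at about (0.5445–0.546, 0.0893, 0.100), which fits the rack's geometry; the rack is turned about 1.4°. Planned grasp point: (0.5465, 0.066, 0.0765), with the tool tilted 45° so it is perpendicular to the shaker. I'll move to a pre-grasp pose 100 mm back.

```bash
python3 -m jog '[{"dp":[0,-0.01,-0.01],"turn":[0.09,0,-0.005]},{"dp":[0,-0.01,-0.02],"turn":[0.1,0.002,-0.005]},{"dp":[0,-0.01,-0.02],"turn":[0.1,0.002,-0.005]},{"dp":[0,-0.01,-0.02],"turn":[0.1,0.002,-0.005]},{"dp":[0,-0.01,-0.02],"turn":[0.1,0.002,-0.005]},{"dp":[0,-0.01,-0.02],"turn":[0.1,0.002,-0.005]},{"dp":[0,-0.01,-0.015],"turn":[0.1,0.002,0]},{"dp":[0,-0.005,-0.01],"turn":[0.08,0.002,0]}]' -
python3 -m jog '[{"dp":[0,0,0],"turn":[0,0,0]},{"dp":[0,0,0],"turn":[0,0,0]},{"dp":[0,0,0],"turn":[0,0,0]},{"dp":[0,0,0],"turn":[0,0,0]},{"dp":[0,0,0],"turn":[0,0,0]},{"dp":[0,0,0],"turn":[0,0,0]},{"dp":[0,0,0],"turn":[0,0,0]},{"dp":[0,0,0],"turn":[0,0,0]}]' -
cat >> h.py <<'E'
def need(P,a,x):
    """P target grasp point, a target tool z, x target tool x: TCP shift and turn wanted"""
    s=sense();R=Ro.from_quat(s['tool_rot']).as_matrix();a=np.array(a)/np.linalg.norm(a)
    x=np.array(x,float);x-=a*(x@a);x/=np.linalg.norm(x);T=np.c_[x,np.cross(a,x),a]
    print('need dp',np.array(P)-.147*a-s['ee_pos'],'turn',Ro.from_matrix(T@R.T).as_rotvec())
E
python3 - <<'E'
from h import *
st(); a=np.array([-.018,.707,-.707]);x=[1,.0247,0]; G=np.array([.5465,.066,.0765])
need(G-.1*a,a,x); cap('wrist','w9.png')
E
```

```text
t: 16.8
ee_pos: [0.5512, -0.1081, 0.2558]
tool_rot: [0.921, 0.011, 0.008, -0.389]
wrist_force: [-0.4, 0.5, -0.5]
opening: 0.0619
t: 17.8
ee_pos: [0.5518, -0.1077, 0.2574]
tool_rot: [0.922, 0.012, 0.009, -0.386]
wrist_force: [0.2, 0.7, -1.1]
opening: 0.0618
t 17.8 tcp [ 0.5518 -0.1077  0.2574] grasp [ 0.5529 -0.0029  0.1543] zt [ 0.0076  0.7128 -0.7013] xang 0.8495228884205334 open 0.0618 F [ 0.1845  0.7014 -1.0588] q [-0.4405  0.3155  1.9393  0.7252  1.3562 -0.8018]
need dp [-0.0008 -0.0009 -0.0063] turn [-0.0082  0.0262  0.0101]
```

View pics/w9.png

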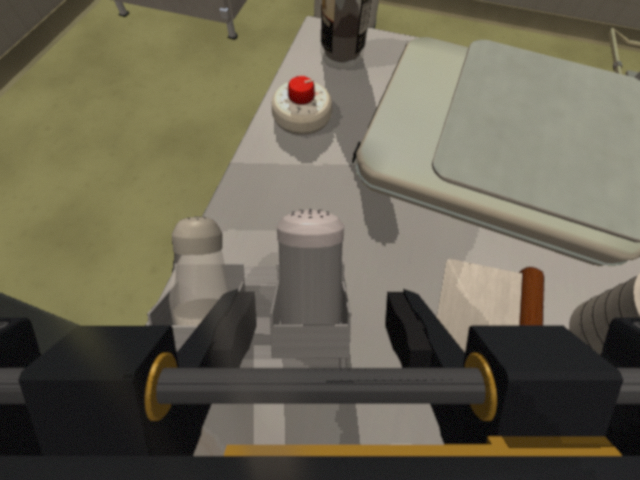

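```bash
python3 - <<'E'
from h import *
c=load('w9.png')
for uv,y in [((311,225),.083),((311.5,290),.05),((312,320),.028)]:
    o,d=ray(c,uv); print(o+d*(y-o[1])/d[1])
q=proj(c,[[.5465-.0005,.089,.0998],[.5465,.066,.0765],[.5475,.03,.04]]);print(q)
im=cv2.imread('pics/w9.png')[200:360,140:380]; cv2.imwrite('pics/w9c.png',cv2.resize(im,None,fx=3.3,fy=3.3,interpolation=cv2.INTER_CUBIC))
E
```

```text
[0.547 0.083 0.097]
[0.5484 0.05   0.0577]
[0.5493 0.028  0.0559]
[[309.7648 215.3351]
 [309.5554 259.8864]
 [309.5455 322.7023]]
```

View pics/w9c.png

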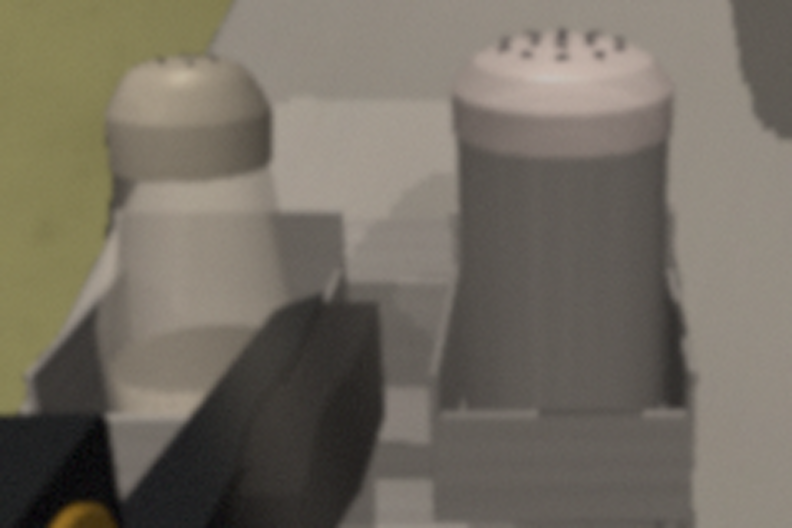

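```bash
python3 - <<'E'
from h import *
c=load('w9.png')
for y0 in (.037,.039,.041): print(y0,proj(c,[[.547,y0+.0209,.1026],[.5475,y0-.0187,.0687]]))
print('measured rim', 140+562/3.3, 200+152/3.3,'lip', 200+410/3.3)
a=np.array([-.018,.707,-.707]);x=[1,.0247,0]; G=np.array([.547,.066,.0765]); need(G-.04*a,a,x);need(G,a,x)
E
```

```text
0.037 [[309.9355 254.6763]
 [309.0033 329.3944]]
0.039 [[310.0241 251.8487]
 [309.0911 326.4188]]
0.041 [[310.112  249.0443]
 [309.1781 323.4665]]
measured rim 310.3030303030303 246.06060606060606 lip 324.24242424242425
need dp [-0.0014  0.0415 -0.0487] turn [-0.0083  0.0261  0.0101]
need dp [-0.0021  0.0698 -0.077 ] turn [-0.0083  0.0261  0.0101]
```

Refined: grasp point (0.547, 0.0677, 0.0765). Advancing.

```bash
python3 -m jog '[{"dp":[-0.001,0,-0.005],"turn":[-0.004,0.013,0.005]},{"dp":[0,0.005,-0.006],"turn":[-0.004,0.013,0.005]},{"dp":[0,0.01,-0.01],"turn":[0,0,0]},{"dp":[0,0.01,-0.01],"turn":[0,0,0]},{"dp":[0,0.01,-0.01],"turn":[0,0,0]},{"dp":[0,0.005,-0.005],"turn":[0,0,0]},{"dp":[0,0,0],"turn":[0,0,0]},{"dp":[0,0,0],"turn":[0,0,0]}]' -
python3 - <<'E'
from h import *
st(); a=np.array([-.018,.707,-.707]);x=[1,.0247,0]; G=np.array([.547,.0677,.0765]); need(G,a,x); cap('wrist','w10.png')
E
```

```text
t: 18.85
ee_pos: [0.55, -0.064, 0.2068]
tool_rot: [0.924, 0.011, -0.007, -0.383]
wrist_force: [-0.4, 0.7, 0.3]
opening: 0.0619
t 18.85 tcp [ 0.55   -0.064   0.2068] grasp [0.5467 0.04   0.1029] zt [-0.0221  0.7073 -0.7066] xang 1.5217892275851295 open 0.0619 F [-0.4122  0.6551  0.2618] q [-0.3686  0.3661  1.9865  0.753   1.2637 -0.8086]
need dp [-0.0003  0.0278 -0.0264] turn [-0.0005 -0.0043 -0.0015]
```

View pics/w10.png

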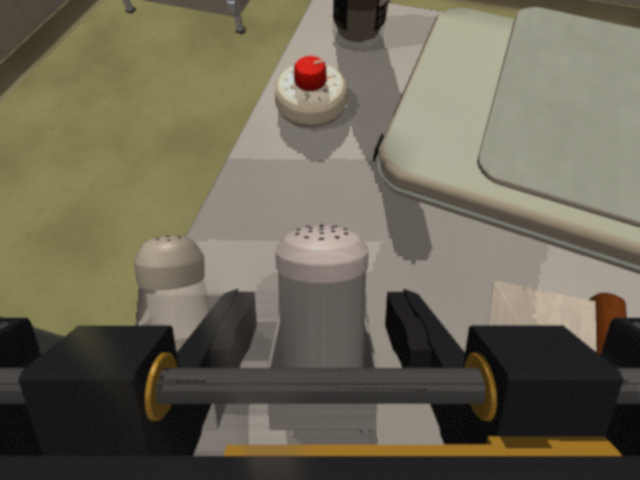

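The shaker (centre column 321) is centred between the jaws, and the left finger runs between the two shakers. I'll advance the remaining 38 mm.

```bash
python3 -m jog '[{"dp":[0,0.004,-0.004],"turn":[0,-0.003,0]},{"dp":[0,0.006,-0.006],"turn":[0,0,0]},{"dp":[0,0.006,-0.006],"turn":[0,0,0]},{"dp":[0,0.006,-0.005],"turn":[0,0,0]},{"dp":[0,0.004,-0.003],"turn":[0,0,0]},{"dp":[0,0.001,-0.001],"turn":[0,0,0]},{"dp":[0,0,0],"turn":[0,0,0]},{"dp":[0,0,0],"turn":[0,0,0]}]' -
python3 - <<'E'
from h import *
st(); a=np.array([-.018,.707,-.707]);x=[1,.0247,0]; G=np.array([.547,.0677,.0765]); need(G,a,x); cap('wrist','w11.png');cap('scene','s11.png')
im=cv2.imread('pics/s11.png')[230:370,210:370]; cv2.imwrite('pics/s11c.png',cv2.resize(im,None,fx=4,fy=4,interpolation=cv2.INTER_CUBIC))
E
```

```text
t: 19.9
ee_pos: [0.5503, -0.0356, 0.1807]
tool_rot: [0.924, 0.012, -0.005, -0.383]
wrist_force: [0.4, 0.2, -0.2]
opening: 0.0618
t 19.9 tcp [ 0.5503 -0.0356  0.1807] grasp [0.5476 0.0683 0.0768] zt [-0.0184  0.707  -0.707 ] xang 1.4819861195330544 open 0.0618 F [ 0.4173  0.2265 -0.2328] q [-0.3227  0.3936  2.0123  0.7938  1.2004 -0.8275]
need dp [-0.0006 -0.0006 -0.0003] turn [ 0.      0.0002 -0.0008]
```

View pics/w11.png

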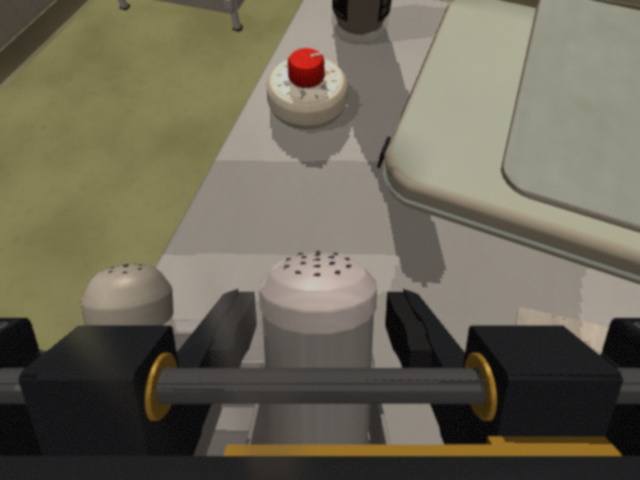

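View pics/s11c.png

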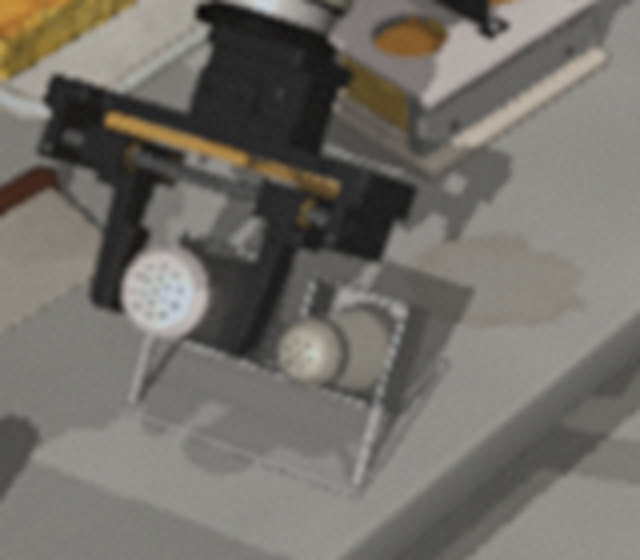

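The fingers straddle the shaker and the glass one is untouched. I'll shift 1 mm and close.

```bash
python3 -m jog '[{"dp":[-0.001,0,0],"turn":[0,0,0]},{"dp":[0,0,0],"turn":[0,0,0]},{"dp":[0,0,0],"turn":[0,0,0]},{"dp":[0,0,0],"turn":[0,0,0]},{"dp":[0,0,0],"turn":[0,0,0]},{"dp":[0,0,0],"turn":[0,0,0]},{"dp":[0,0,0],"turn":[0,0,0]},{"dp":[0,0,0],"turn":[0,0,0]}]' 255
python3 - <<'E'
from h import *
st()
E
```

```text
t: 21.0
ee_pos: [0.5493, -0.036, 0.181]
tool_rot: [0.924, 0.012, -0.005, -0.383]
wrist_force: [0.4, 0.0, -0.3]
opening: 0.0452
t 21.0 tcp [ 0.5493 -0.036   0.181 ] grasp [0.5467 0.0679 0.0771] zt [-0.0176  0.7069 -0.7071] xang 1.4511050072871317 open 0.0452 F [ 0.3886  0.0433 -0.2888] q [-0.3239  0.3917  2.0144  0.7937  1.2002 -0.8284]
```

```bash
python3 -m jog '[{"dp":[0,0.004,0.004],"turn":[0,0,0]},{"dp":[0,0.007,0.007],"turn":[0,0,0]},{"dp":[-0.001,0.01,0.01],"turn":[0,0,0]},{"dp":[0,0.01,0.01],"turn":[0,0,0]},{"dp":[-0.001,0.01,0.01],"turn":[0,0,0]},{"dp":[0,0.01,0.01],"turn":[0,0,0]},{"dp":[0,0.01,0.01],"turn":[0,0,0]},{"dp":[0,0.008,0.01],"turn":[0,0,0]}]' -
python3 - <<'E'
from h import *
st(); cap('scene','s12.png'); cap('wrist','w12.png')
E
```

```text
t: 22.0
ee_pos: [0.5465, 0.0383, 0.2568]
tool_rot: [0.924, 0.012, -0.005, -0.383]
wrist_force: [-0.3, 0.1, -0.2]
opening: 0.0447
t 22.0 tcp [0.5465 0.0383 0.2568] grasp [0.5438 0.1422 0.1529] zt [-0.0185  0.707  -0.707 ] xang 1.4902138625090309 open 0.0447 F [-0.3438  0.0647 -0.176 ] q [-0.1981  0.2477  2.0285  0.8224  1.2253 -0.6615]
```

View pics/s12.png

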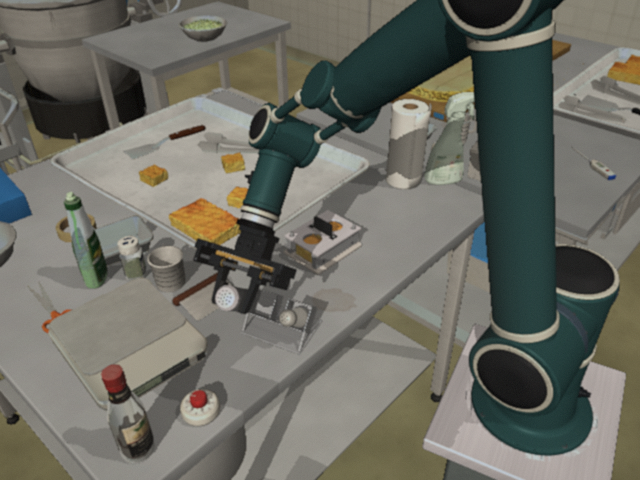

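View pics/w12.png

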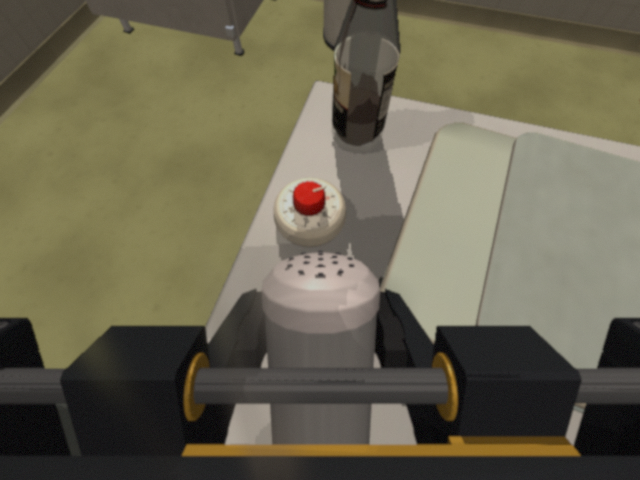

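The shaker is drawn out about 107 mm and held without slip (lid centred at (320,290) in the wrist view). I'll raise it, then carry it across while tipping.

```bash
python3 -m jog '[{"dp":[0,0,0.025],"turn":[0,0,0]},{"dp":[0,0,0.03],"turn":[0,0,0]},{"dp":[0,-0.01,0.03],"turn":[-0.08,0,0]},{"dp":[0,-0.015,0.015],"turn":[-0.1,0,0]},{"dp":[0,-0.02,0.01],"turn":[-0.1,0,0]},{"dp":[0,-0.02,0],"turn":[-0.1,0,0]},{"dp":[0,-0.02,0],"turn":[-0.1,0,0]},{"dp":[0,-0.015,0],"turn":[-0.08,0,0]}]' -
python3 - <<'E'
from h import *
st(); zf=[0,-np.sin(np.radians(35)),-np.cos(np.radians(35))]; need([.5614,-.2292,.211],zf,[1,.0,0])
E
```

```text
t: 23.1
ee_pos: [0.5462, -0.0667, 0.3817]
tool_rot: [0.995, 0.007, -0.005, -0.104]
wrist_force: [0.9, -0.1, -1.0]
opening: 0.045
t 23.1 tcp [ 0.5462 -0.0667  0.3817] grasp [ 0.5446 -0.0364  0.2378] zt [-0.0105  0.206  -0.9785] xang 0.8403849258614675 open 0.045 F [ 0.9276 -0.0673 -1.0002] q [-0.2297  0.0614  1.8881  0.2099  1.257  -0.315 ]
need dp [ 0.0152 -0.0782 -0.0503] turn [-0.8184 -0.0132 -0.0107]
```

```bash
python3 -m jog '[{"dp":[0.002,-0.01,0],"turn":[-0.09,-0.001,-0.001]},{"dp":[0.002,-0.01,0],"turn":[-0.11,-0.002,-0.002]},{"dp":[0.002,-0.012,-0.005],"turn":[-0.12,-0.002,-0.002]},{"dp":[0.003,-0.012,-0.01],"turn":[-0.12,-0.002,-0.002]},{"dp":[0.003,-0.012,-0.01],"turn":[-0.12,-0.002,-0.002]},{"dp":[0.002,-0.012,-0.01],"turn":[-0.11,-0.002,-0.002]},{"dp":[0.001,-0.008,-0.01],"turn":[-0.1,-0.001,0]},{"dp":[0,-0.004,-0.005],"turn":[-0.05,0,0]}]' -
python3 - <<'E'
from h import *
st(); zf=[0,-np.sin(np.radians(35)),-np.cos(np.radians(35))]; need([.5614,-.2292,.151],zf,[1,.0,0])
cap('scene','s13.png');cap('wrist','w13.png')
E
```

```text
t: 24.1
ee_pos: [0.5606, -0.1529, 0.3434]
tool_rot: [0.949, -0.011, 0.007, 0.314]
wrist_force: [0.0, 0.3, -1.4]
opening: 0.0447
t 24.1 tcp [ 0.5606 -0.1529  0.3434] grasp [ 0.5615 -0.2406  0.2254] zt [ 0.0062 -0.596  -0.803 ] xang -0.9961964010963672 open 0.0447 F [ 0.0001  0.2718 -1.4151] q [-0.1318  0.1308  1.9469 -0.7287  1.0887  0.2505]
need dp [ 0.0008  0.0081 -0.072 ] turn [0.0276 0.0204 0.0177]
```

View pics/s13.png

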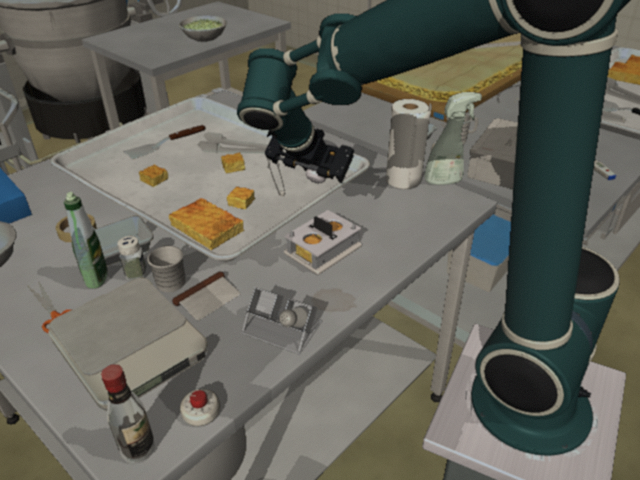

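View pics/w13.png

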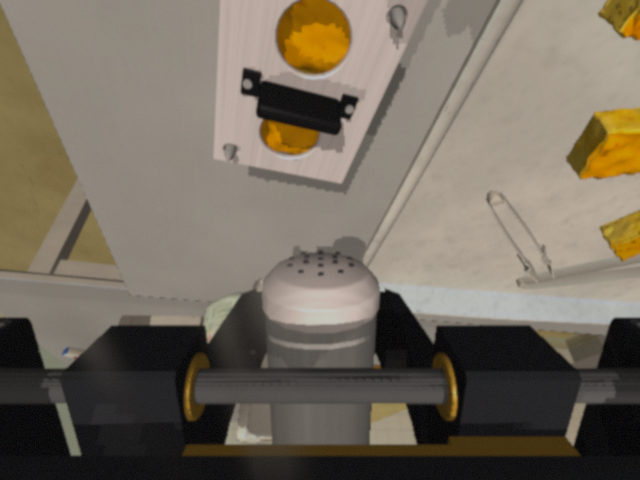

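Held firmly, tipped to about 126°. Both pins show through the stencil's holes, at (397,20) and (229,152). I'll lower it over the opening nearer the rack.

```bash
python3 -m jog '[{"dp":[0,0.002,-0.005],"turn":[0.009,0.007,0.006]},{"dp":[0,0.002,-0.01],"turn":[0.009,0.007,0.006]},{"dp":[0,0.002,-0.012],"turn":[0,0,0]},{"dp":[0,0.002,-0.012],"turn":[0,0,0]},{"dp":[0,0,-0.01],"turn":[0,0,0]},{"dp":[0,0,-0.008],"turn":[0,0,0]},{"dp":[0,0,-0.004],"turn":[0,0,0]},{"dp":[0,0,0],"turn":[0,0,0]}]' -
python3 - <<'E'
from h import *
st(); zf=[0,-np.sin(np.radians(35)),-np.cos(np.radians(35))]; need([.5614,-.2292,.151],zf,[1,.0,0])
s=sense();R=Ro.from_quat(s['tool_rot']).as_matrix();G=s['ee_pos']+.147*R[:,2];a=-R[:,1];print('axis',a,np.degrees(np.arccos(a[2])),'lid',G+.033*a)
cap('scene','s14.png');cap('wrist','w14.png');cap('top','t14.png')
im=cv2.imread('pics/s14.png')[130:290,230:400]; cv2.imwrite('pics/s14c.png',cv2.resize(im,None,fx=3.7,fy=3.7,interpolation=cv2.INTER_CUBIC))
E
```

```text
t: 25.2
ee_pos: [0.5603, -0.1443, 0.279]
tool_rot: [0.953, -0.005, 0.002, 0.302]
wrist_force: [0.1, -0.0, -1.8]
opening: 0.0451
t 25.2 tcp [ 0.5603 -0.1443  0.279 ] grasp [ 0.5603 -0.229   0.1588] zt [ 0.0006 -0.5763 -0.8172] xang -0.4319821094372415 open 0.0451 F [ 0.1216 -0.01   -1.7526] q [-0.1224  0.2019  1.993  -0.7438  1.0061  0.3173]
need dp [ 0.0011 -0.0006 -0.0075] turn [0.0034 0.006  0.0075]
axis [ 0.0096  0.8172 -0.5763] 125.19161716475584 lid [ 0.5607 -0.202   0.1398]
```

View pics/s14c.png

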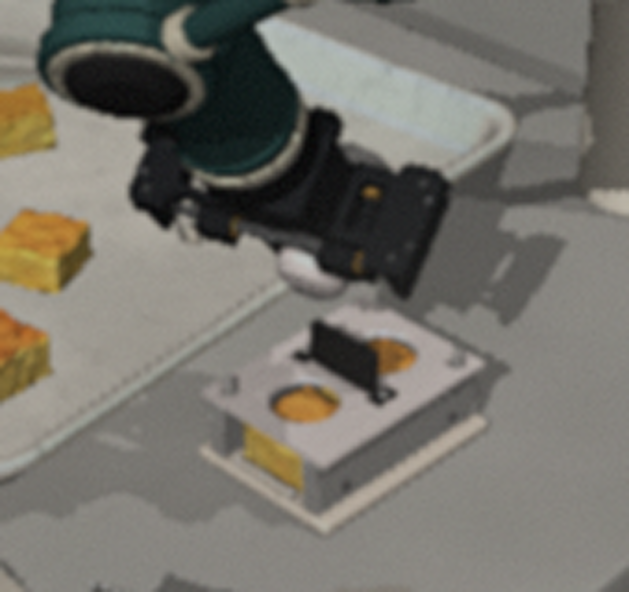

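View pics/w14.png

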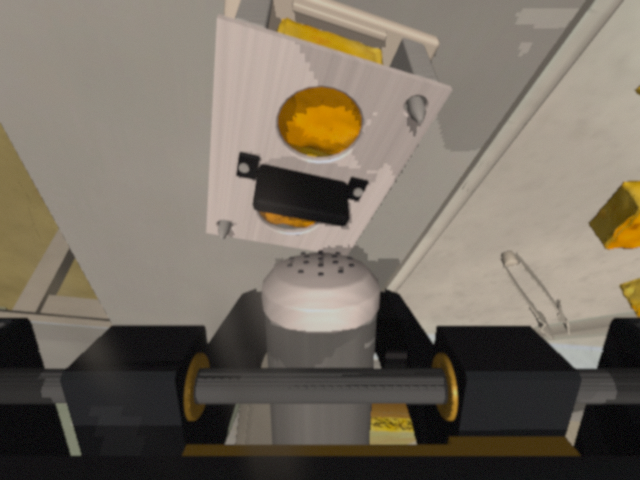

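View pics/t14.png

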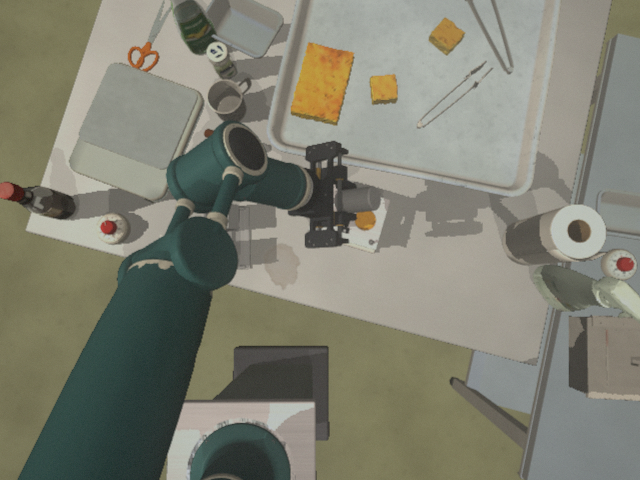

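```bash
python3 -m jog '[{"dp":[0.0005,0,-0.004],"turn":[0,0,0]},{"dp":[0,0,-0.005],"turn":[0,0,0]},{"dp":[0,0,-0.004],"turn":[0,0,0]},{"dp":[0,0,-0.002],"turn":[0,0,0]},{"dp":[0,0,0],"turn":[0,0,0]},{"dp":[0,0,0],"turn":[0,0,0]},{"dp":[0,0,0],"turn":[0,0,0]},{"dp":[0,0,0],"turn":[0,0,0]}]' -
python3 - <<'E'
from h import *
c=cap('wrist','w15.png');cap('scene','s15.png');st()
s=sense();R=Ro.from_quat(s['tool_rot']).as_matrix();G=s['ee_pos']+.147*R[:,2];a=-R[:,1];print('axis',np.degrees(np.arccos(a[2])),'lid',G+.033*a, s['qd'])
im=cv2.cvtColor(c['pixels'],cv2.COLOR_RGB2HSV); m=cv2.inRange(im,(8,120,80),(35,255,255)); m[:,500:]=0; m[250:]=0
for k in cv2.findContours(m,0,2)[0]:
    if cv2.contourArea(k)>300:
        (u,v)=cv2.minEnclosingCircle(k)[0]; print((u,v),cv2.contourArea(k),onz(c,(u,v),.056))
w=load('w8.png')
im=cv2.imread('pics/s15.png')[130:370,220:420]; cv2.imwrite('pics/s15c.png',cv2.resize(im,None,fx=2.5,fy=2.5,interpolation=cv2.INTER_CUBIC))
E
```

```text
t: 26.35
ee_pos: [0.5615, -0.1444, 0.2648]
tool_rot: [0.953, -0.005, 0.003, 0.303]
wrist_force: [0.0, -0.4, -0.7]
opening: 0.0446
t 26.45 tcp [ 0.5615 -0.1444  0.2648] grasp [ 0.562  -0.2292  0.1447] zt [ 0.0033 -0.5768 -0.8169] xang -0.43074894378403256 open 0.045 F [-0.7937  0.4017 -1.8786] q [-0.1224  0.2215  2.0001 -0.7572  0.9842  0.3418]
axis 125.22023514809206 lid [ 0.5624 -0.2023  0.1257] [-0.0003  0.0006  0.001   0.0003 -0.0006  0.0003]
(316.0755920410156, 138.0) 4662.0 [ 0.5611 -0.1975  0.056 ]
(325.5, 61.5) 1955.5 [ 0.5657 -0.1594  0.056 ]
```

View pics/w15.png

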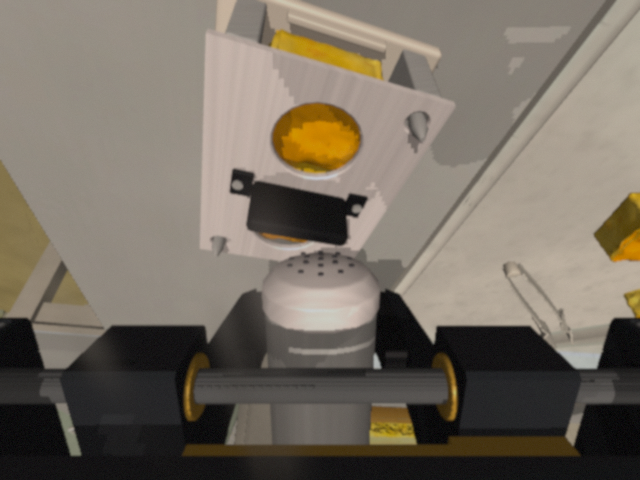

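View pics/s15c.png

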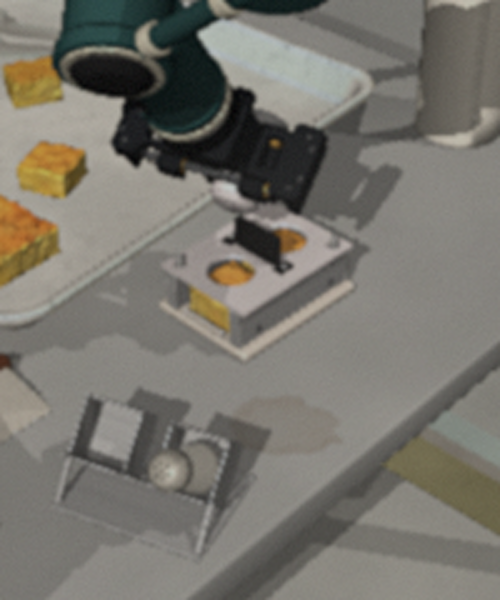

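The lid estimate is (0.562, -0.202, 0.126), about 70 mm above the plate and within 5 mm sideways of the opening. The arm is still. The glass shaker sits in its pocket and the stencil lies flush with the pins through. Handing in.

```bash
python3 - <<'E'
from h import *
print(ticket.job_done()); st()
E
```

```text
the job is handed in; nothing more can be done
None
the job is handed in; nothing more can be done
```

I fitted the stencil over both pins and let go of it, then drew the steel shaker from the far pocket and tipped it over one of the stencil's openings. I handed the job in at about 26.5 s with the shaker still held there; no verdict was reported.

**Last checks:**
- **Stencil:** both pins show through its holes in the final pictures and it lies on the rails. It came to rest at the height expected for flush, about 52 mm above the table.
- **Shaker:** its axis is about 125° from lid-up. The lid is about 70 mm above the plate, and the joint speeds were near zero. The finger opening was 45 mm, slightly under the shaker's 46 mm diameter, and the wrist view showed no slip.
- **Lid over the opening:** the arm pose and my camera measurement of that opening differed by about 5 mm, well inside the 30 mm allowed.
- **Glass shaker and omelette pieces:** they looked undisturbed in the final pictures, but I did not measure their positions again.

**Disagreement:** the top and wrist cameras differed by about 2 mm on where the stand was. I settled that with a plate-to-rail check from the wrist camera just before lowering, and the plate went down without contact force. No check failed.

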